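# Wedge a tube rack tight in its holding fixture

## Robot

A 7-joint arm with a two-finger parallel gripper is mounted at the origin on the work surface. World frame = base frame: x ahead of the robot, y to its left, z up, the work surface at z = 0. Lengths are in m, angles in degrees, forces in N, time in s.
With the tool pointing down it reaches from about 0.425 to 0.875 m from the base axis. Payload 4.7 kg.
Tool frame: the origin (TCP) lies on the front face of the gripper's body, between the roots of the fingers; the fingertips stand 70 mm ahead of it and the grasp point (between the pads) lies 51 mm ahead of it (tip_extent is the distance from the TCP to the fingertips, in m); z points along the fingers, y is the direction in which the jaws open and shut (so a half turn about z gives the same grasp; the last joint's range is limited). The gripper opens to 87 mm and grips with 3 to 60 N. Pads are 19 mm wide; open, the fingers measure 117 mm over their backs; the gripper's body (75 mm by 190 mm) begins 51 mm behind the grasp point.
Start: joints at [73.803, 18.392, -4.016, 83.108, 1.295, 78.541, -3.26], TCP at [0.19, -0.622, 0.292] pointing down, gripper open.
Joint ranges: [-163.93, 163.93], [-17.29, 119.83], [-79.2, 71.16], [3.27, 140.29], [-89.18, 269.18], [5.43, 117.66], [-154.24, 154.24]. Speed limits (degrees/s): [147.25, 147.25, 180, 180, 180, 180, 180].

## Interface

Orientations are given as [roll, pitch, yaw] about the fixed x, y, z axes, in that order (R = Rz(yaw) Ry(pitch) Rx(roll)).
In Python, from cell import * gives the robot as it stands.
- The arm moves only by the tool carry_out, never from a script. Its argument "increments" is text: rows parted by semicolons, each of 7 numbers parted by spaces: the opening, from 0 (shut) to 1 (fully open), then the shift along the tool's x, y, z in m, then the turn, a rotation vector about the tool's x, y, z in degrees. A call has 1 to 20 rows; each row shifts and turns the pose as measured when the row begins, along the tool's axes as they then stand; what a row does not reach is not made up. A row lasts 1/8 s, in which the tool goes at most 62.5 mm and 10.7 degrees, less where a joint would pass 70% of its speed; a pose out of reach is approached as far as the arm can. A call is refused whole if a number of a shift passes 0.0625 or a number of a turn 10.7, either way. A call with a gripper value outside its range is refused whole. The fingers move at their own pace and stop on an object; "force" is the grip in N (left out, the last holds). Time passes only in rows, so rows that do not move let the fingers close. It gives the time, the measured TCP pose, the force and the opening at its end, in the units of the state.
- get_obs(): the state, without advancing time (a new reading comes with each control period).
- read_camera(name): name is "side" or "top"; returns a dict with "img" (420x560x3 uint8, blue, green, red), "fx", "fy", "cx", "cy" (pixels), "world_from_camera" (4x4, takes a point from camera to world coordinates). Camera axes: x right, y down, z forward; pixel columns grow to the right and rows downward; lengths in m; the calibration is good to about 2 mm. A picture is of the moment at which its call begins. There is no depth.
- sign_off(): hands the job in, once; it reports no verdict.
Trained networks look in a picture, given as the dict that the camera call returned (one of the last four; its "shot" number tells which), for a name from the list of things; names that differ only in an ending like _2 or _b are one class to them, and where a whole thing is asked for, a point or a joint stands for the part that bears it (a point fixed in the world has none). Each returns a list of dicts, best first, with "confidence" (0 to 1); they miss things now and then, are a little off and sometimes report something else, mostly with a low value. They report only what shows in the picture. A call takes as long as a camera call. They do not tell look-alikes from the thing itself.
- masks_of(target, picture): "pixels" (420x560 bool, what is visible of it) and "bbox" ([left, top, right, bottom] in pixels, round what is visible of it).
The state is a dict: "time_s": time; "qpos": joint angles; "joint_velocities": joint speeds; "effort": joint torques, N m; "tool_pos": TCP position; "tool_rot": TCP orientation; "force": force on the tool from outside, world axes, zero at the start; "wrist_torque": the same for the moment, N m; "grip_width": finger opening in m.
Only numpy, scipy, OpenCV 4.12 (cv2) and the standard library are available. Lean on these libraries where they do the work, as an engineer would, in place of code of your own. Each camera call takes 0.05 s, during which the arm holds its last target.

## Task

Set the green tube rack into the holding fixture, standing flat and lengthwise between the sprung pad and the fence, and close to the end stop. Then start the loose metal wedge, nose first and flat side to the rack, in the slot between rack and fence and tap or push its butt end along the slot until the wedge is jammed tight (it no longer gives under a push of about 15 N); do not drive it harder than about 25 N, or the rack cracks. Keep the rack upright, do not disturb the marker pen and the white tub, and let go of everything at the end.

Things in the scene. Friction and masses are not known exactly. Their poses are not given: they have to be found in the camera images.
- fixture: Holding fixture on the bench: aluminium plate 260 mm (x) by 150 mm (y -72 to +78), 12 mm thick; its upstands are 22 mm tall (top 34 mm above the bench). Origin on the bench at the plate's middle; x from the open end to the end stop, z up. Rack's place: along y = 0. Plate bare from x = -130 to 10 mm: the wedge lies there.
- rack_home (a point): Where the centre of the home rack's underside belongs: on the plate's top, fixture (60, 0, 12) mm. The end stop's face is 60 mm further in +x; the rack may stand up to 15 mm short of the stop.
- pad_face (a point): Middle of the black sprung pad's face, fixture (45, -27.5, 23) mm. Pad 70 mm long, 22 mm tall; pressed, it gives way towards fixture -y, about 30 N per mm, at most 6 mm.
- fence: Dark steel fence on the plate, in a different y place each time. Origin on the plate's top at the mouth end of its working face, fixture x = 10 mm; axes as the fixture's. The face runs 40 mm in +x, slanting 6 mm towards the rack (slope 0.15); 22 mm tall, 18 mm thick, rounded at the mouth. With the rack touching the pad the slot is 16 to 19.5 mm wide at the mouth, 6 mm less at its end.
- slot_mouth (a point): Fixture (10, 27.5, 12) mm, on the plate's top: near end of the side face of a rack that just touches the pad. The slot's mouth lies between this point and the fence's origin.
- rack: Green tube rack, block 110 (x) by 55 (y) by 55 mm tall, white tubes standing 6 mm above its top; about 0.25 kg. Origin at the centre of its underside, x lengthwise, z up. Either end may face the end stop. Grip it across its 55 mm width in the top 25 mm, so that the fingers clear the fixture's upstands. Starts on the bench.
- wedge: Plain steel wedge lying on the bench, 22 mm tall, 133 mm long, 0.28 kg. Origin under the middle of its shank, a parallel grip block 40 mm (x) by 16 mm (y) with a striking head 8 mm thick, 34 mm wide at the butt. x points to the nose. Flat side, for the rack, at y = -8 mm all along; taper side from y = 15 mm at x = 20 mm to y = 3 mm at x = 100 mm (23 to 11 mm thick, slope 0.15, as the fence).
- wedge_nose (a point): Tip of the wedge's round nose, at its underside: wedge (105, -3, 0) mm. The wedge meets rack and fence when the nose is some 35 to 65 mm past the mouth, and jams about 3 to 8 mm later.
- wedge_butt (a point): Middle of the striking head's end face, where to tap: wedge (-28, 0, 11) mm; push along fixture +x. Friction of wedge, rack, plate and fence is about 0.25: the wedge stays where it is pushed; a steady level push P jams it with about 1.1 P sideways (0.8 to 1.6 P).
- marker: Grey marker pen with black cap, 140 mm long, 11 mm thick, lying on the bench. Origin under its middle, x along it. Leave alone.
- tub: Open white plastic tub, 90 mm across, 50 mm tall. Origin at the centre of its underside. Leave alone.
Mind the look-alikes: they are no part of the job. What is meant by the rack is not yellow, and is the larger of those in its own colour. Of the things that look like the wedge, take the one that is farthest from the robot's base at the start.

How it is judged:
By the outcome, as a careful person would: the job done as asked, in the order asked, and still so for the second after the job is handed in, with the robot touching nothing.
It also fails if it takes over 72 s, if anything falls off the work surface, if the arm or the gripper's body presses on something with over 40 N, if the wrist force passes 120 N, or if a joint passes its speed limit or range.

## Working session

There is one attempt and no reset: what is moved stays moved. The work goes in short steps, Python scripts to look and compute and a tool call to move; the robot and the scene stay as the last step left them, time stands still between calls to the robot, and variables do not carry over. Pictures are saved under pics/ and viewed, and the job is handed in when it is done.

Besides the shell and the picture viewer there is one more tool, called after "Request:" as a command line: name --argument value ..., lists and objects as JSON in quotes. carry_out: Moves the arm, as the interface text tells. Its arguments: {"type":"object","properties":{"increments":{"type":"string"},"force":{"type":"number"}},"required":["increments"]}

```bash
ls; mkdir -p pics; python3 - <<'E'
from cell import *
import cv2
o=get_obs();print(o)
for n in("side","top"):
    p=read_camera(n);cv2.imwrite(f"pics/{n}0.png",p["img"]);print(n,p["fx"],p["cx"],p["cy"],p["world_from_camera"].round(3) if hasattr(p["world_from_camera"],'round') else p["world_from_camera"])
E
```

```text
pics
{'time_s': 0.0, 'qpos': array([73.80342198, 18.44184527, -4.01527122, 83.1760958 ,  1.29502701,
       78.5408489 , -3.25889439]), 'joint_velocities': array([ 0.19729115, -0.02591512,  0.13043741,  0.0634379 ,  0.02788297,
        0.01069411,  0.01565421]), 'effort': array([-4.22207868e-04, -4.91284204e+01, -4.04277295e-01, -3.12526238e+01,
       -6.41124928e-02,  4.37833916e-02,  1.97041340e-04]), 'tool_pos': array([ 0.1899195 , -0.62118789,  0.29111932]), 'tool_rot': array([-1.79886456e+02,  5.89645527e-03,  1.70072241e+01]), 'force': array([0.0658015 , 0.35760958, 1.00771914]), 'wrist_torque': array([ 0.01288726, -0.01669187, -0.03415949]), 'grip_width': 0.0869801326475618}
side 402.2241792855386 277.8906581588465 211.25027183297652 [[-0.969 -0.179  0.17   0.29 ]
 [-0.247  0.739 -0.627  0.497]
 [-0.013 -0.65  -0.76   0.805]
 [ 0.     0.     0.     1.   ]]
top 434.6327592262145 283.0723553835196 204.61845758472117 [[ 2.600e-02 -9.890e-01  1.430e-01  3.180e-01]
 [-1.000e+00 -2.700e-02 -1.000e-03 -1.160e-01]
 [ 5.000e-03 -1.430e-01 -9.900e-01  1.101e+00]
 [ 0.000e+00  0.000e+00  0.000e+00  1.000e+00]]
```

View pics/top0.png

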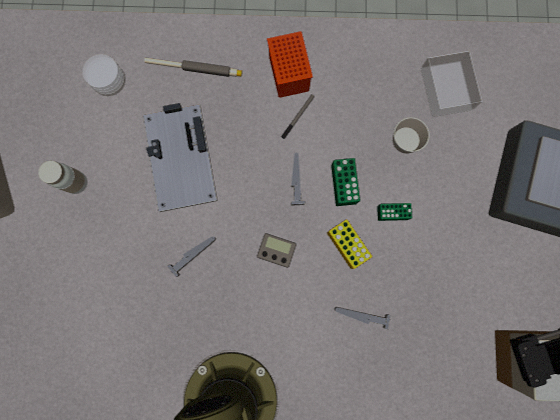

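View pics/side0.png

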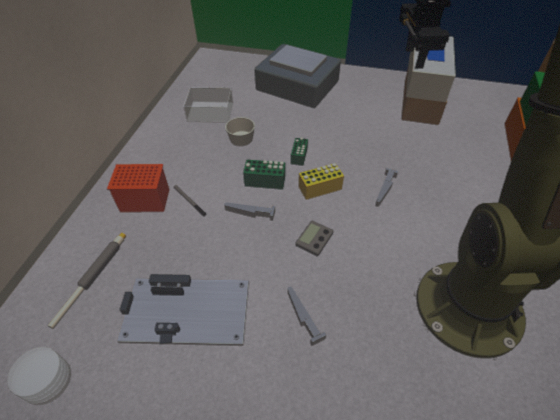

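Candidates in the top picture:
- **Rack:** green at (346,181), small green at (395,212), yellow at (350,245). I choose (346,181), the larger green one.
- **Wedge:** (296,180), (193,255), (362,317). I choose (296,180), the farthest from the base at about (230,395).

Next I check these in crops and fit poses.

```bash
cat > h.py <<'E'
import numpy as np, cv2
from scipy.optimize import minimize, least_squares
from cell import *
def proj(p,X):
    T=np.linalg.inv(np.array(p["world_from_camera"]));c=np.c_[X,np.ones(len(X))]@T.T
    return np.c_[p["fx"]*c[:,0]/c[:,2]+p["cx"],p["fy"]*c[:,1]/c[:,2]+p["cy"]]
def unproj(p,uv,z):
    T=np.array(p["world_from_camera"]);d=T[:3,:3]@np.array([(uv[0]-p["cx"])/p["fx"],(uv[1]-p["cy"])/p["fy"],1]);t=T[:3,3]
    return t+d*(z-t[2])/d[2]
def prism(poly,h,z0=0):
    poly=np.array(poly,float);return np.vstack([np.c_[poly,np.full(len(poly),z0)],np.c_[poly,np.full(len(poly),z0+h)]])
def place(V,pose,z=0):
    x,y,a=pose;c,s=np.cos(a),np.sin(a);return np.c_[x+c*V[:,0]-s*V[:,1],y+s*V[:,0]+c*V[:,1],V[:,2]+z]
S=4
def render(p,parts,pose,z=0):
    m=np.zeros((420*S,560*S),np.uint8)
    for V in parts:
        h=cv2.convexHull((((proj(p,place(V,pose,z))+.5)*S)).astype(np.float32)).astype(np.int32);cv2.fillConvexPoly(m,h,1)
    return m
def cost(pose,pics,masks,parts,z=0):
    e=0
    for p,m in zip(pics,masks):
        r=render(p,parts,pose,z).astype(bool);e+=1-(r&m).sum()/(r|m).sum()
    return e
def fit(pics,masks,parts,pose0,z=0):
    M=[cv2.resize(m.astype(np.uint8),None,fx=S,fy=S,interpolation=cv2.INTER_NEAREST).astype(bool) for m in masks]
    best=None
    for da in (0,.1,-.1):
        q=np.array(pose0)+[0,0,da]
        r=minimize(cost,q,args=(pics,M,parts,z),method="Nelder-Mead",options=dict(initial_simplex=[q,q+[.01,0,0],q+[0,.01,0],q+[0,0,.1]],xatol=2e-4,fatol=1e-4))
        if best is None or r.fun<best.fun:best=r
    return best.x,best.fun
RACK=[prism([[-.055,-.0275],[.055,-.0275],[.055,.0275],[-.055,.0275]],.055)]
WEDGE=[prism([[-.02,-.008],[-.02,.008],[.02,.008],[.02,-.008]],.022),prism([[-.028,-.017],[-.028,.017],[-.02,.017],[-.02,-.017]],.022),
 prism([[.02,-.008],[.02,.015],[.1,.003],[.103,.001],[.105,-.003],[.103,-.006],[.1,-.008]],.022)]
PLATE=[prism([[-.13,-.072],[.13,-.072],[.13,.078],[-.13,.078]],.012)]
def overlay(p,parts,pose,z=0,img=None):
    img=p["img"].copy() if img is None else img
    for V in parts:
        n=len(V)//2
        for k in (V[:n],V[n:]):cv2.polylines(img,[proj(p,place(k,pose,z)).round().astype(int)],True,(0,0,255),1)
    return img
def crop(p,uv,h,name,img=None,k=5):
    img=p["img"] if img is None else img;u,v=map(int,uv)
    c=img[max(0,v-h):v+h,max(0,u-h):u+h];cv2.imwrite(name,cv2.resize(c,None,fx=k,fy=k,interpolation=cv2.INTER_CUBIC))
E
python3 - <<'E'
from h import *
P={n:read_camera(n) for n in("top","side")}
for t in("rack","wedge","fixture","fence","pad_face","marker","tub"):
    for n in P:
        for d in masks_of(t,P[n]): 
            m=d["pixels"];ys,xs=np.nonzero(m);print(t,n,round(d["confidence"],2),d["bbox"],m.sum(),unproj(P[n],(xs.mean(),ys.mean()),.01).round(3))
crop(P["top"],(325,180),60,"pics/c1.png")
crop(P["top"],(180,157),60,"pics/c2.png")
E
```

```text
rack top 0.89 [333.0, 158.1, 361.3, 207.7] 1131 [ 0.54  -0.275  0.01 ]
rack top 0.76 [326.2, 218.7, 371.8, 270.2] 1215 [ 0.38  -0.286  0.01 ]
rack top 0.6 [379.0, 204.6, 409.7, 217.1] 596 [ 0.467 -0.4    0.01 ]
rack side 0.9 [300.1, 162.7, 342.6, 198.0] 1129 [ 0.38  -0.293  0.01 ]
rack side 0.88 [244.1, 160.7, 285.1, 189.6] 1097 [ 0.538 -0.282  0.01 ]
rack side 0.84 [288.5, 136.4, 306.5, 161.5] 370 [ 0.467 -0.399  0.01 ]
wedge top 0.91 [291.7, 152.5, 304.2, 207.2] 370 [ 0.538 -0.15   0.01 ]
wedge top 0.82 [169.0, 234.6, 215.0, 275.0] 484 [0.342 0.108 0.01 ]
wedge top 0.7 [333.7, 306.1, 390.5, 329.2] 487 [ 0.205 -0.326  0.01 ]
wedge side 0.64 [285.3, 289.8, 323.1, 349.5] 713 [0.339 0.117 0.01 ]
wedge side 0.62 [373.1, 169.6, 396.1, 204.3] 338 [ 0.205 -0.321  0.01 ]
fixture top 0.71 [145.6, 99.6, 218.5, 212.7] 5736 [0.591 0.15  0.01 ]
fixture side 0.88 [119.2, 273.1, 248.3, 347.5] 7817 [0.593 0.16  0.01 ]
fence top 0.63 [148.4, 140.9, 159.6, 157.1] 206 [0.613 0.217 0.01 ]
fence side 0.79 [156.3, 322.0, 181.2, 343.9] 434 [0.613 0.216 0.01 ]
pad_face top 0.75 [145.7, 105.0, 216.3, 211.3] 5683 [0.592 0.149 0.01 ]
pad_face side 0.76 [116.9, 273.0, 247.5, 349.6] 7700 [0.593 0.16  0.01 ]
marker top 0.67 [284.4, 96.5, 312.8, 137.8] 250 [ 0.71 -0.15  0.01]
marker side 0.58 [175.3, 185.7, 204.0, 213.4] 121 [ 0.706 -0.139  0.01 ]
tub top 0.81 [392.5, 116.7, 429.4, 154.4] 1065 [ 0.668 -0.444  0.01 ]
tub side 0.72 [222.4, 118.6, 253.4, 146.6] 640 [ 0.665 -0.452  0.01 ]
```

View pics/c1.png

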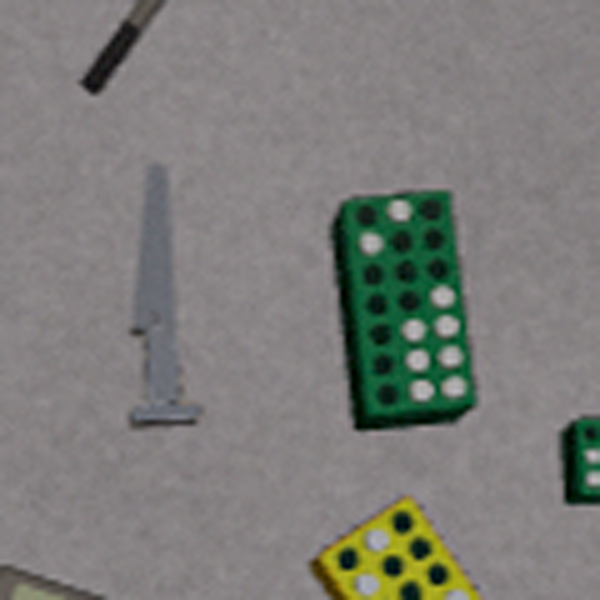

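View pics/c2.png

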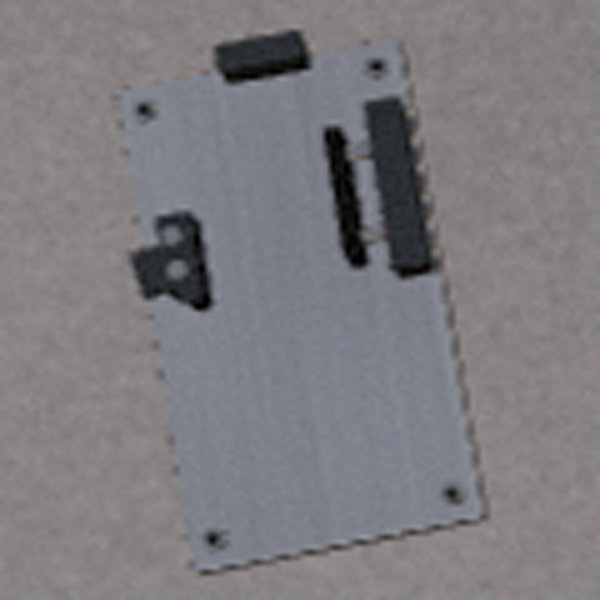

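The top crop confirms my choices: the larger green rack is at (346,181), the wedge at (296,180) lies nose up with its taper side left, and the fixture has its end stop up, pad right and fence left. Next I fit the poses.

```bash
cat > m0.py <<'E'
from h import *
P={n:read_camera(n) for n in("top","side")}
def near(t,p,xy,z=.01):
    L=[]
    for d in masks_of(t,p):
        ys,xs=np.nonzero(d["pixels"]);q=unproj(p,(xs.mean(),ys.mean()),z)
        if np.hypot(*(q[:2]-xy))<.05:L.append(d["pixels"])
    return L[0] if L else None
def go(t,parts,xy,a,z=0):
    pm=[(P[n],near(t,P[n],xy)) for n in P];pm=[k for k in pm if k[1] is not None]
    r=fit([k[0] for k in pm],[k[1] for k in pm],parts,[*xy,a],z);print(t,len(pm),r[0][:2].round(4),np.degrees(r[0][2]).round(2),round(r[1],3))
    for k in pm:
        rr=fit([k[0]],[k[1]],parts,r[0],z);print('   single',rr[0][:2].round(4),np.degrees(rr[0][2]).round(2),round(rr[1],3))
    return r[0]
RT=[np.vstack([RACK[0]])]
r=go("rack",RT,np.array([.53,-.277]),0.05)
w=go("wedge",WEDGE,np.array([.53,-.15]),0.0)
# fixture from clicked top corners
c=np.array([[160,210.4],[217.4,199.8],[200.6,105.2],[144.4,115.4]])
loc=np.array([[-.13,.078,.012],[-.13,-.072,.012],[.13,-.072,.012],[.13,.078,.012]])
s=least_squares(lambda q:(proj(P["top"],place(loc,q))-c).ravel(),[.59,.15,.2]);print("fix",s.x[:2].round(4),np.degrees(s.x[2]),(proj(P["top"],place(loc,s.x))-c).round(2).tolist())
f=s.x
FX=PLATE+[prism([[.12,-.02],[.135,-.02],[.135,.02],[.12,.02]],.022,.012),prism([[.01,-.0275],[.08,-.0275],[.08,-.0325],[.01,-.0325]],.022,.012)]
import pickle;pickle.dump((r,w,f),open("poses.pkl","wb"))
for n in P:
    im=overlay(P[n],FX,f);im=overlay(P[n],WEDGE,w,0,im);im=overlay(P[n],RACK,r,0,im)
    ctr=proj(P[n],np.array([[*f[:2],0]]))[0];crop(P[n],ctr,70,f"pics/o_{n}_f.png",im,4)
    ctr=proj(P[n],np.array([[.54,-.21,0]]))[0];crop(P[n],ctr,55,f"pics/o_{n}_w.png",im,5)
E
python3 m0.py; python3 -c "
import cv2,numpy as np
for k in 'fw':
    a=[cv2.imread(f'pics/o_{n}_{k}.png') for n in('top','side')];h=min(x.shape[0] for x in a)
    b=cv2.resize(np.hstack([x[:h] for x in a]),(800,int(800*h/sum(x.shape[1] for x in a))));cv2.imwrite(f'pics/ov_{k}.png',b)"
```

```text
rack 2 [ 0.5347 -0.271 ] 6.95 0.169
   single [ 0.5349 -0.2721] 6.52 0.049
   single [ 0.5344 -0.2668] 10.37 0.074
wedge 2 [ 0.506  -0.1515] 3.73 0.434
   single [ 0.506 -0.152] 3.47 0.15
   single [ 0.5058 -0.1468] 4.37 0.091
fix [0.593  0.1465] 12.709248943282493 [[-0.54, 1.31], [0.67, 0.54], [0.25, -1.19], [-0.37, -0.8]]
```

View pics/ov_f.png

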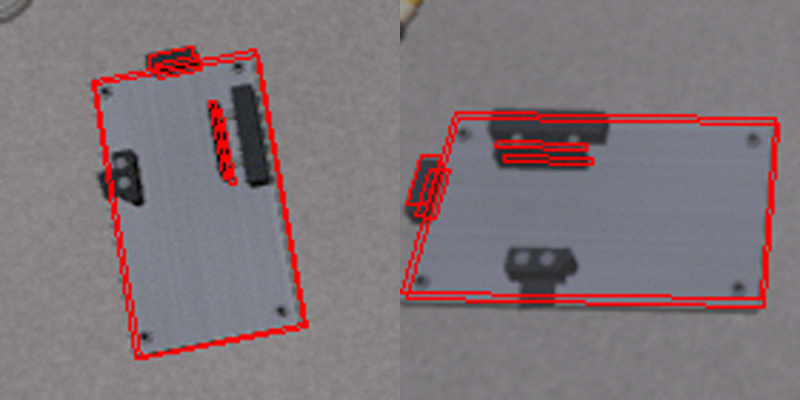

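View pics/ov_w.png

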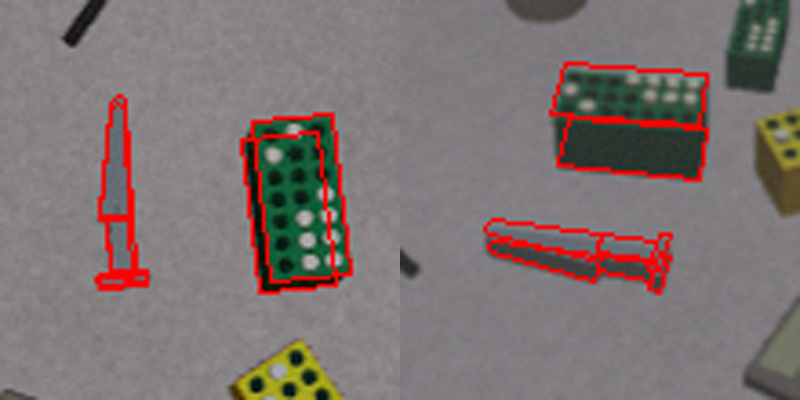

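```bash
cat > m1.py <<'E'
from h import *
import pickle
r,w,f=pickle.load(open("poses.pkl","rb"))
P={n:read_camera(n) for n in("top","side")}
FX=PLATE+[prism([[.12,-.02],[.135,-.02],[.135,.025],[.12,.025]],.022,.012),prism([[.005,-.045],[.085,-.045],[.085,-.06],[.005,-.06]],.022,.012)]
for n in P:
    m=masks_of("fixture",P[n])[0]["pixels"]
    q=fit([P[n]],[m],FX,f);print(n,q[0][:2].round(4),np.degrees(q[0][2]).round(2),round(q[1],3))
    im=overlay(P[n],FX,q[0]);ctr=proj(P[n],np.array([[*f[:2],0]]))[0];crop(P[n],ctr,75,f"pics/p_{n}.png",im,5)
    for d in masks_of("fence",P[n])[:1]:
        cs=cv2.findContours(d["pixels"].astype(np.uint8),0,2)[0][0].reshape(-1,2)
        X=np.array([unproj(P[n],u,.034)[:2] for u in cs])-q[0][:2];c,s=np.cos(q[0][2]),np.sin(q[0][2])
        L=X@np.array([[c,-s],[s,c]]);print("fence extents fixture frame",L.min(0).round(4),L.max(0).round(4))
E
python3 m1.py
python3 -c "
import cv2,numpy as np
a=[cv2.imread(f'pics/p_{n}.png') for n in('top','side')];h=min(x.shape[0] for x in a)
b=np.hstack([x[:h] for x in a]);b=cv2.resize(b,(800,int(800*h/b.shape[1])));cv2.imwrite(f'pics/ov_p.png',b)"
```

```text
top [0.5937 0.1492] 12.39 0.052
fence extents fixture frame [0.0011 0.0413] [0.0497 0.0771]
side [0.594  0.1532] 12.29 0.078
fence extents fixture frame [-0.0021  0.0477] [0.0496 0.0904]
```

View pics/ov_p.png

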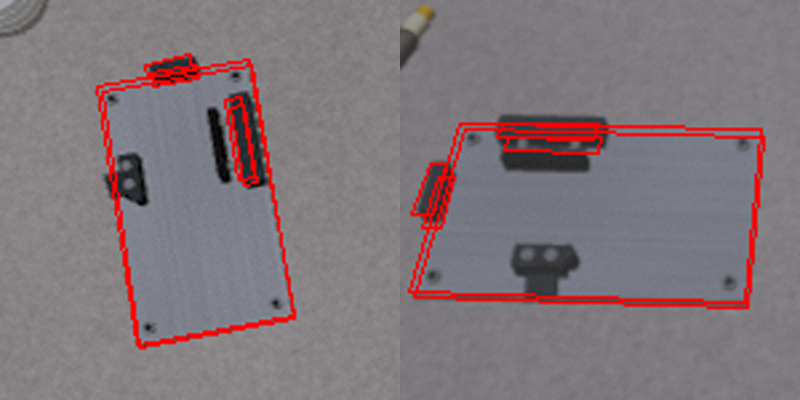

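```bash
cat >> h.py <<'E'
from scipy.spatial.transform import Rotation as Ro
def plan(x,y,z,yaw):
    o=get_obs();R=Ro.from_euler("xyz",o["tool_rot"],degrees=True);G=Ro.from_euler("xyz",[180,0,yaw],degrees=True)
    rv=np.degrees((R.inv()*G).as_rotvec());d=np.array([x,y,z])-o["tool_pos"]
    print("t",o["time_s"],"pos",o["tool_pos"].round(4),o["tool_rot"].round(2),"F",o["force"].round(1),"w",round(o["grip_width"],4))
    print("shift now-axes",R.inv().apply(d).round(4),"goal-axes",G.inv().apply(d).round(4),"turn",rv.round(2))
E
python3 -c "
from h import *
plan(.535,-.27,.22,6.5)"
```

```text
t 1.5 pos [ 0.1901 -0.6216  0.2923] [180.     0.    17.01] F [0.6 0.1 0.3] w 0.0869
shift now-axes [ 0.4327 -0.2354  0.0723] goal-axes [ 0.3825 -0.3103  0.0723] turn [ 0.    0.   10.51]
```

Request:
carry_out --increments "1 0 0 0 0 0 10.5; 1 0.038 -0.031 0 0 0 0; 1 0.038 -0.031 0 0 0 0; 1 0.038 -0.031 0 0 0 0; 1 0.038 -0.031 0 0 0 0; 1 0.038 -0.031 0 0 0 0; 1 0.038 -0.031 0 0 0 0; 1 0.038 -0.031 0.005 0 0 0; 1 0.038 -0.031 0.02 0 0 0; 1 0.038 -0.031 0.02 0 0 0; 1 0.038 -0.031 0.02 0 0 0; 1 0 0 0 0 0 0" --force 30

```text
time_s: 3.0
tool_pos: [0.5455, -0.2638, 0.2261]
tool_rot: [179.7, -0.2, 5.9]
force: [-0.9, -0.2, 0.3]
grip_width: 0.0868
```

```bash
python3 -c "
from h import *
plan(.535,-.27,.101,6.5)"
```

```text
t 3.0 pos [ 0.5455 -0.2638  0.2261] [179.74  -0.18   5.94] F [-0.9 -0.2  0.3] w 0.0868
shift now-axes [-0.0115  0.0045  0.1251] goal-axes [-0.0111  0.005   0.1251] turn [ 0.26 -0.18 -0.56]
```

Request:
carry_out --increments "1 -0.011 0.005 0.01 0.2 -0.2 -0.6; 1 0 0 0.03 0 0 0; 1 0 0 0.03 0 0 0; 1 0 0 0.03 0 0 0; 1 0 0 0.02 0 0 0; 1 0 0 0 0 0 0"

```text
time_s: 3.75
tool_pos: [0.5253, -0.2837, 0.103]
tool_rot: [179.6, 0.3, 5.7]
force: [-0.4, -0.1, 0.2]
grip_width: 0.0868
```

```bash
python3 -c "
from h import *
plan(.535,-.27,.101,6.5)
for n in('top','side'):
    p=read_camera(n);crop(p,proj(p,np.array([[.535,-.27,.05]]))[0],55,f'pics/g_{n}.png')
a=np.hstack([cv2.resize(cv2.imread(f'pics/g_{n}.png'),(400,400)) for n in('top','side')]);cv2.imwrite('pics/g1.png',a)"
```

```text
t 3.75 pos [ 0.5253 -0.2837  0.103 ] [179.57   0.27   5.72] F [-0.4 -0.1  0.2] w 0.0868
shift now-axes [ 0.0111 -0.0127  0.0018] goal-axes [ 0.0112 -0.0126  0.002 ] turn [ 0.43  0.27 -0.78]
```

View pics/g1.png

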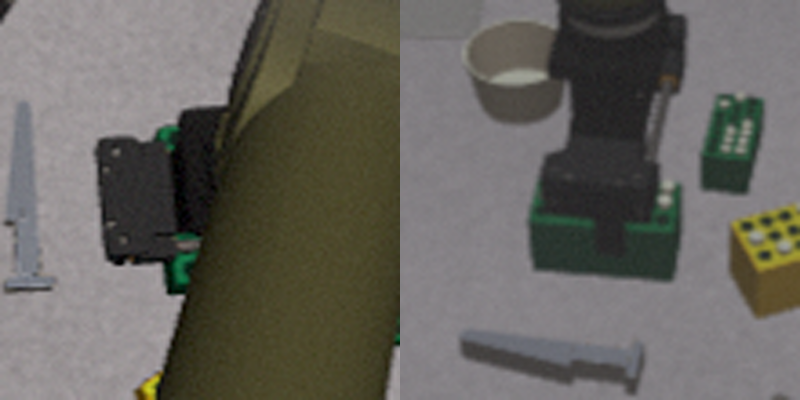

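The side view shows the fingers straddling the rack, offset about 13 mm. I correct the offset before closing.

Request:
carry_out --increments "1 0.004 -0.005 0 0.2 0.1 -0.4; 1 0.004 -0.005 0 0.2 0.1 -0.4; 1 0.003 -0.003 0.001 0 0 0; 1 0 0 0 0 0 0"

```text
time_s: 4.35
tool_pos: [0.539, -0.2696, 0.1075]
tool_rot: [179.7, -0.4, 6.6]
force: [-0.4, -0.9, 0.1]
grip_width: 0.0868
```

```bash
python3 -c "
from h import *
plan(.535,-.27,.101,6.5)"
```

```text
t 4.35 pos [ 0.539  -0.2696  0.1075] [179.68  -0.42   6.62] F [-0.4 -0.9  0.1] w 0.0868
shift now-axes [-0.004  -0.0001  0.0065] goal-axes [-0.004  -0.0001  0.0065] turn [ 0.31 -0.42  0.12]
```

Request:
carry_out --increments "1 -0.002 0 0.004 0.3 -0.3 0; 1 -0.001 0 0.003 0 0 0; 1 0 0 0 0 0 0; 0.5 0 0 0 0 0 0; 0.5 0 0 0 0 0 0; 0.5 0 0 0 0 0 0; 0.5 0 0 0 0 0 0; 0.5 0 0 0 0 0 0"

```text
time_s: 5.35
tool_pos: [0.5355, -0.27, 0.0997]
tool_rot: [-180.0, -0.1, 6.6]
force: [0.6, 0.1, -1.0]
grip_width: 0.055
```

```bash
python3 -c "
from h import *
plan(.535,-.27,.101,6.5)"
```

```text
t 5.35 pos [ 0.5355 -0.27    0.0997] [-1.7997e+02 -5.0000e-02  6.6100e+00] F [ 0.6  0.1 -1. ] w 0.055
shift now-axes [-0.0005 -0.     -0.0013] goal-axes [-0.0005 -0.     -0.0013] turn [-0.03 -0.05  0.11]
```

```bash
python3 -c "
from h import *
p=read_camera('side');im=overlay(p,RACK,(.535,-.27,np.radians(6.6)));crop(p,proj(p,np.array([[.535,-.27,.04]]))[0],35,'pics/g2.png',im,8)
q=read_camera('top');im=overlay(q,RACK,(.535,-.27,np.radians(6.6)));crop(q,proj(q,np.array([[.535,-.27,.04]]))[0],35,'pics/g3.png',im,8)
a=np.hstack([cv2.resize(cv2.imread(f'pics/g{n}.png'),(400,400)) for n in(2,3)]);cv2.imwrite('pics/g4.png',a)
"
```

```text
(no output)
```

View pics/g4.png

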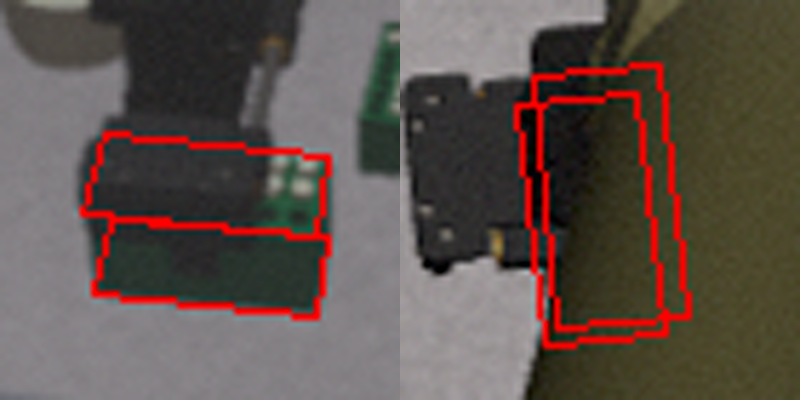

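Gripped at 55 mm. The side overlay at the TCP-derived pose matches the rack. Next I lift and carry it.

Request:
carry_out --increments "0.5 0 0 -0.02 0 0 0; 0.5 0 0 -0.03 0 0 0; 0.5 0 0 -0.03 0 0 0; 0.5 0 0 -0.02 0 0 -2.9; 0.5 0.01 -0.02 0 0 0 -2.9; 0.5 0.018 -0.036 0 0 0 0; 0.5 0.018 -0.036 0 0 0 0; 0.5 0.018 -0.036 0 0 0 0; 0.5 0.018 -0.036 0 0 0 0; 0.5 0.018 -0.036 0 0 0 0; 0.5 0.018 -0.036 0 0 0 0; 0.5 0.018 -0.036 0 0 0 0; 0.5 0.018 -0.036 0 0 0 0; 0.5 0.018 -0.036 0 0 0 0; 0.5 0.01 -0.02 0 0 0 0; 0.5 0.005 -0.01 0 0 0 0; 0.5 0 0 0 0 0 0"

```text
time_s: 7.58
tool_pos: [0.6264, 0.1712, 0.1992]
tool_rot: [-179.1, 0.8, 14.1]
force: [-0.3, -1.4, -2.8]
grip_width: 0.0552
```

```bash
python3 -c "
from h import *
plan(.646,.1645,.16,12.35)
o=get_obs();R=Ro.from_euler('xyz',o['tool_rot'],degrees=True);t=o['tool_pos']
FX=PLATE
for i,n in enumerate(('side','top')):
    p=read_camera(n);im=overlay(p,RACK,(t[0],t[1],np.radians(o['tool_rot'][2])),t[2]-.0997)
    crop(p,proj(p,np.array([[*t[:2],t[2]-.06]]))[0],60,f'pics/h{i}.png',im,6)
a=np.hstack([cv2.resize(cv2.imread(f'pics/h{n}.png'),(400,400)) for n in(0,1)]);cv2.imwrite('pics/h4.png',a)
"
```

```text
t 7.575 pos [0.6264 0.1712 0.1992] [-179.14    0.8    14.07] F [-0.3 -1.4 -2.8] w 0.0552
shift now-axes [0.018  0.0118 0.0387] goal-axes [0.0178 0.0107 0.0392] turn [-0.85  0.82  1.71]
```

View pics/h4.png

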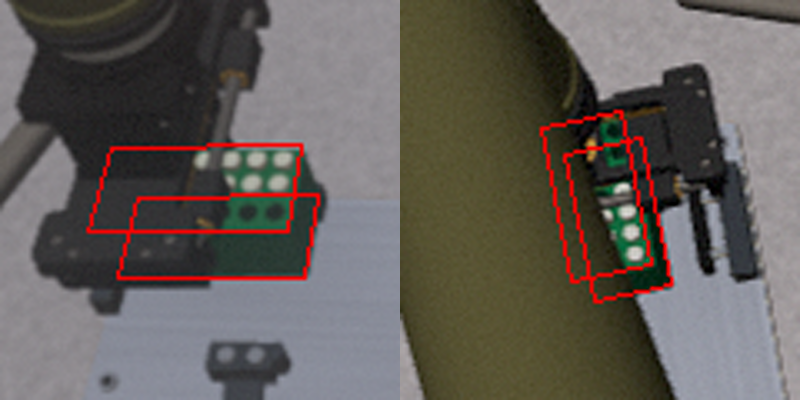

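Request:
carry_out --increments "0.5 0.01 0.006 0.006 -0.4 0.4 0.8; 0.5 0.006 0.004 0.01 -0.4 0.4 0.8; 0.5 0 0 0.01 0 0 0; 0.5 0 0 0.01 0 0 0; 0.5 0 0 0 0 0 0; 0.5 0 0 0 0 0 0"

```text
time_s: 8.43
tool_pos: [0.646, 0.1573, 0.159]
tool_rot: [179.8, 0.1, 11.8]
force: [-0.5, 0.3, -3.1]
grip_width: 0.0549
```

```bash
cat > ov.py <<'E'
from h import *
plan(.646,.1645,.16,12.35)
o=get_obs();t=o['tool_pos']
for i,n in enumerate(('side','top')):
    p=read_camera(n);im=overlay(p,RACK,(t[0],t[1],np.radians(o['tool_rot'][2])),t[2]-.0997)
    im=overlay(p,PLATE,(.594,.151,np.radians(12.35)),0,im)
    crop(p,proj(p,np.array([[*t[:2],t[2]-.06]]))[0],60,f'pics/h{i}.png',im,6)
o2=get_obs();print(o2['tool_pos']-t)
import sys
a=np.hstack([cv2.resize(cv2.imread(f'pics/h{n}.png'),(400,400)) for n in(0,1)]);cv2.imwrite(sys.argv[1],a)
E
python3 ov.py pics/h5.png
```

```text
t 8.425 pos [0.646  0.1573 0.159 ] [1.7977e+02 1.0000e-01 1.1820e+01] F [-0.5  0.3 -3.1] w 0.0549
shift now-axes [ 0.0014 -0.0071 -0.001 ] goal-axes [ 0.0015 -0.007  -0.001 ] turn [ 0.23  0.1  -0.53]
[-2.65943991e-06  3.96661139e-05  1.66598218e-04]
```

View pics/h5.png

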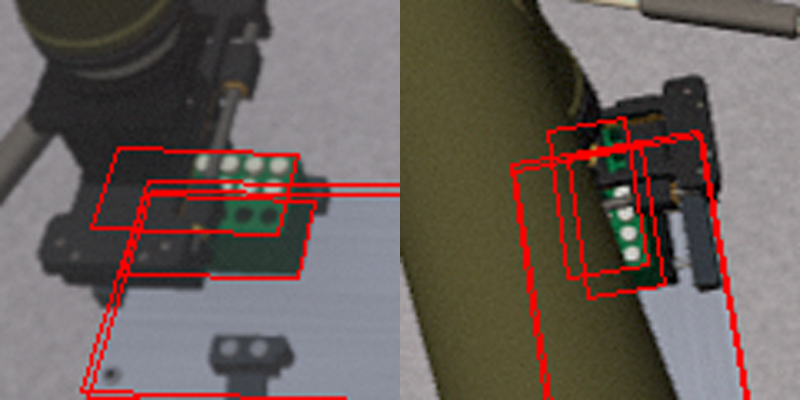

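Request:
carry_out --increments "0.5 0.001 -0.004 0 0.2 0.1 -0.3; 0.5 0.001 -0.004 0 0 0 -0.2; 0.5 0 0 0 0 0 0; 0.5 0 0 0 0 0 0"

```text
time_s: 9.02
tool_pos: [0.6467, 0.167, 0.1604]
tool_rot: [180.0, -0.1, 12.4]
force: [0.1, 0.0, -3.0]
grip_width: 0.0548
```

```bash
sed -i 's/plan(.646,.1645,.16,12.35)/plan(.646,.166,.113,12.35)/;s/.594,.151/.594,.152/' ov.py; python3 ov.py pics/h6.png
```

```text
t 9.025 pos [0.6467 0.167  0.1604] [ 1.800e+02 -1.300e-01  1.241e+01] F [ 0.1  0.  -3. ] w 0.0548
shift now-axes [-0.001   0.0008  0.0474] goal-axes [-0.0009  0.0008  0.0474] turn [ 0.   -0.13  0.06]
[-4.71557402e-05 -1.97030764e-05 -5.16376147e-05]
```

Request:
carry_out --increments "0.5 0 0 0.006 0 0 0; 0.5 0 0 0.008 0 0 0; 0.5 0 0 0.006 0 0 0; 0.5 0 0 0 0 0 0; 0.5 0 0 0 0 0 0"

```text
time_s: 9.75
tool_pos: [0.6464, 0.1664, 0.1381]
tool_rot: [180.0, -0.0, 12.4]
force: [0.4, -0.2, -2.4]
grip_width: 0.0545
```

```bash
python3 ov.py pics/h7.png
```

```text
t 9.75 pos [0.6464 0.1664 0.1381] [ 1.7999e+02 -5.0000e-02  1.2370e+01] F [ 0.4 -0.2 -2.4] w 0.0545
shift now-axes [-0.0005  0.0003  0.0251] goal-axes [-0.0005  0.0003  0.0251] turn [ 0.01 -0.05  0.02]
[-1.35866281e-06  1.33901455e-05  1.31306206e-04]
```

View pics/h7.png

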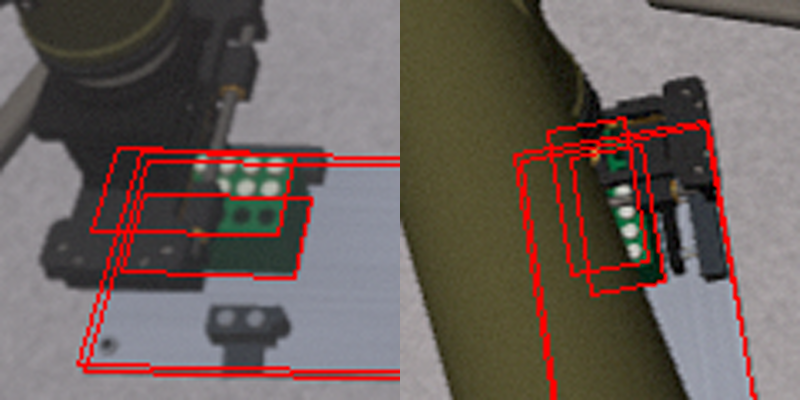

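Request:
carry_out --increments "0.5 0 0 0.006 0 0 0; 0.5 0 0 0.006 0 0 0; 0.5 0 0 0.006 0 0 0; 0.5 0 0 0 0 0 0; 0.5 0 0 0 0 0 0"

```text
time_s: 10.48
tool_pos: [0.6465, 0.1664, 0.119]
tool_rot: [180.0, -0.1, 12.4]
force: [-0.1, 0.6, -2.1]
grip_width: 0.0546
```

Request:
carry_out --increments "0.5 0 0 0.003 0 0 0; 0.5 0 0 0.003 0 0 0; 0.5 0 0 0 0 0 0; 0.5 0 0 0 0 0 0"

```text
time_s: 10.98
tool_pos: [0.6467, 0.1664, 0.1129]
tool_rot: [180.0, -0.1, 12.4]
force: [0.7, 0.1, -3.4]
grip_width: 0.0549
```

```bash
python3 ov.py pics/h8.png
```

```text
t 10.975 pos [0.6467 0.1664 0.1129] [ 1.7998e+02 -1.0000e-01  1.2360e+01] F [ 0.7  0.1 -3.4] w 0.0549
shift now-axes [-0.0008  0.0003 -0.0001] goal-axes [-0.0008  0.0003 -0.0001] turn [ 0.02 -0.1   0.01]
[-3.86444626e-05 -8.93734005e-06 -2.51670452e-06]
```

View pics/h8.png

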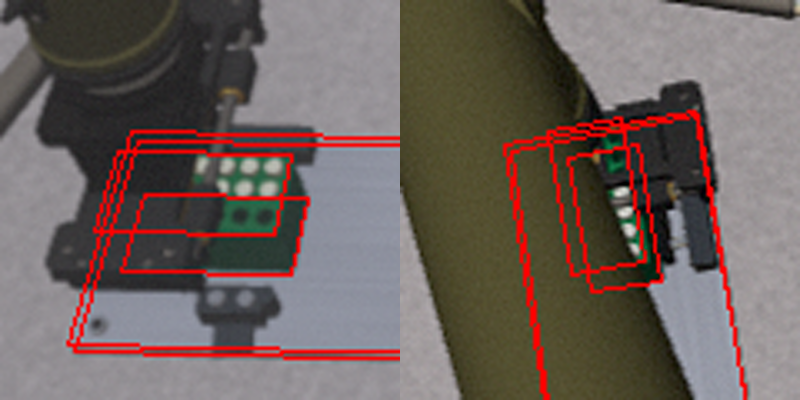

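Request:
carry_out --increments "0.5 0 0 0.0015 0 0 0; 0.5 0 0 0 0 0 0; 0.5 0 0 0 0 0 0; 0.8 0 0 0 0 0 0; 0.85 0 0 0 0 0 0; 0.85 0 0 0 0 0 0; 0.85 0 0 0 0 0 0; 0.85 0 0 -0.02 0 0 0; 0.85 0 0 -0.03 0 0 0; 1 0 0 -0.03 0 0 0; 1 0 0 -0.03 0 0 0; 1 0 0.01 0 0 0 0; 1 -0.02 0.03 0 0 0 0; 1 -0.02 0.04 0 0 0 0; 1 -0.02 0.04 0 0 0 0; 1 -0.02 0.04 0 0 0 4; 1 -0.02 0.04 0 0 0 4; 1 -0.01 0.02 0 0 0 0; 1 0 0 0 0 0 0"

```text
time_s: 13.45
tool_pos: [0.5783, -0.0796, 0.2317]
tool_rot: [-179.9, -0.5, 4.0]
force: [0.3, 0.1, 0.2]
grip_width: 0.0868
```

```bash
cat > m2.py <<'E'
from h import *
import sys
P={n:read_camera(n) for n in("top","side")}
plan(.506,-.1495,.15,3.6)
for n in P:
    crop(P[n],proj(P[n],np.array([[.61,.15,.03]]))[0],65,f"pics/q_{n}.png",None,6)
    for nm,parts,xy,z in(("rack",RACK,(.645,.167),.012),("wedge",WEDGE,(.506,-.15),0)):
        for d in masks_of(nm,P[n]):
            ys,xs=np.nonzero(d["pixels"]);q=unproj(P[n],(xs.mean(),ys.mean()),.04)
            if np.hypot(*(q[:2]-xy))<.06:
                r=fit([P[n]],[d["pixels"]],parts,[*xy,.1],z);print(n,nm,r[0][:2].round(4),np.degrees(r[0][2]).round(2),round(r[1],3))
a=np.hstack([cv2.resize(cv2.imread(f'pics/q_{n}.png'),(400,400)) for n in P]);cv2.imwrite(sys.argv[1],a)
E
python3 m2.py pics/q1.png
```

```text
t 13.55 pos [ 0.5792 -0.0766  0.2319] [-179.86   -0.6     4.25] F [-0.2  0.2  0.1] w 0.087
shift now-axes [-0.0792  0.0675  0.0809] goal-axes [-0.0776  0.0682  0.0819] turn [-0.14 -0.6   0.65]
top rack [0.6466 0.1637] 13.12 0.098
top wedge [ 0.506  -0.1525] 3.59 0.167
side rack [0.6464 0.1663] 10.99 0.063
side wedge [ 0.5058 -0.147 ] 4.95 0.068
```

View pics/q1.png

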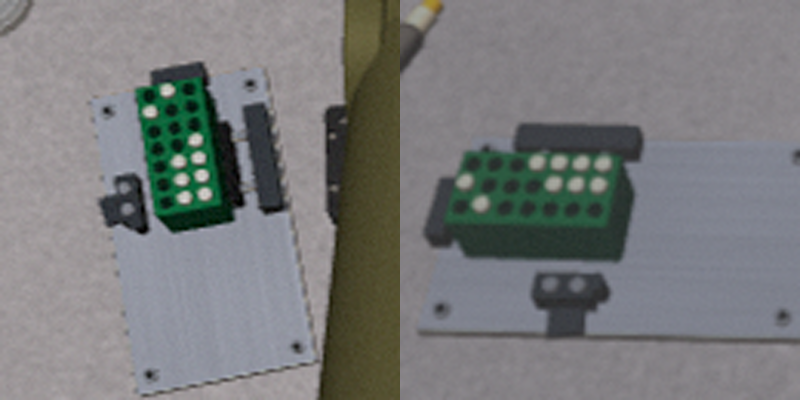

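Rack stands flat in place (both views agree, y≈+3 mm from the pad, ~6 mm short of stop). On to the wedge.

Request:
carry_out --increments "1 -0.018 0.015 0.01 0 0 0; 1 -0.025 0.02 0.02 0 0 0; 1 -0.018 0.015 0.02 0 0 0; 1 -0.008 0.008 0.01 0 0 0; 1 0 0 0 0 0 0; 1 0 0 0 0 0 0"

```text
time_s: 14.5
tool_pos: [0.5187, -0.1321, 0.1707]
tool_rot: [-179.7, -0.9, 5.2]
force: [-0.3, -0.5, 0.1]
grip_width: 0.0868
```

```bash
python3 -c "
from h import *
plan(.506,-.149,.076,4)"
```

```text
t 14.5 pos [ 0.5187 -0.1321  0.1707] [-179.72   -0.89    5.15] F [-0.3 -0.5  0.1] w 0.0868
shift now-axes [-0.0157  0.0161  0.0943] goal-axes [-0.0139  0.0159  0.0947] turn [-0.29 -0.89  1.15]
```

Request:
carry_out --increments "1 -0.007 0.008 0.01 -0.3 -0.6 0.8; 1 -0.004 0.005 0.02 0 -0.3 0.4; 1 0 0 0.02 0 0 0; 1 0 0 0.01 0 0 0; 1 0 0 0 0 0 0; 1 0 0 0 0 0 0"

```text
time_s: 15.25
tool_pos: [0.5095, -0.1461, 0.1067]
tool_rot: [180.0, 0.0, 4.0]
force: [0.4, 0.3, -0.2]
grip_width: 0.0872
```

```bash
python3 -c "
from h import *
plan(.506,-.149,.076,4)"
```

```text
t 15.25 pos [ 0.5095 -0.1461  0.1067] [1.7999e+02 4.0000e-02 3.9600e+00] F [ 0.4  0.3 -0.2] w 0.0872
shift now-axes [-0.0037  0.0026  0.0307] goal-axes [-0.0037  0.0026  0.0307] turn [ 0.01  0.04 -0.04]
```

Request:
carry_out --increments "1 -0.003 0.002 0.01 0 0 0; 1 0 0 0.01 0 0 0; 1 0 0 0.008 0 0 0; 1 0 0 0 0 0 0; 1 0 0 0 0 0 0; 0.1 0 0 0 0 0 0; 0.1 0 0 0 0 0 0; 0.1 0 0 0 0 0 0; 0.1 0 0 0 0 0 0; 0.1 0 0 0 0 0 0; 0.1 0 0 0 0 0 0; 0.1 0 0 0 0 0 0" --force 40

```text
time_s: 16.75
tool_pos: [0.5077, -0.1488, 0.0785]
tool_rot: [179.9, -0.1, 4.0]
force: [-0.3, -0.2, -0.2]
grip_width: 0.0254
```

```bash
python3 -c "
from h import *
plan(.506,-.149,.076,4)
o=get_obs();t=o['tool_pos']
for i,n in enumerate(('side','top')):
    p=read_camera(n);im=overlay(p,WEDGE,(t[0],t[1],np.radians(o['tool_rot'][2])),0)
    crop(p,proj(p,np.array([[t[0]+.04,t[1],.02]]))[0],50,f'pics/h{i}.png',im,8)
a=np.hstack([cv2.resize(cv2.imread(f'pics/h{n}.png'),(400,400)) for n in(0,1)]);cv2.imwrite('pics/w1.png',a)
"
```

```text
t 16.75 pos [ 0.5077 -0.1488  0.0785] [ 1.799e+02 -1.300e-01  3.960e+00] F [-0.3 -0.2 -0.2] w 0.0254
shift now-axes [-0.0017  0.0001  0.0025] goal-axes [-0.0017  0.0001  0.0025] turn [ 0.1  -0.13 -0.04]
```

View pics/w1.png

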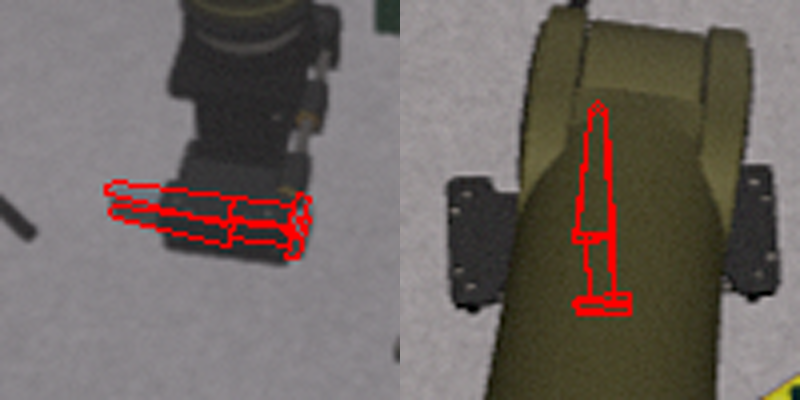

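Still closing (25 mm); wait a bit more.

Request:
carry_out --increments "0.1 0 0 0 0 0 0; 0.1 0 0 0 0 0 0; 0.1 0 0 0 0 0 0; 0.1 0 0 0 0 0 0"

```text
time_s: 17.35
tool_pos: [0.5077, -0.1488, 0.0785]
tool_rot: [179.9, -0.1, 4.0]
force: [-0.2, 0.2, -0.0]
grip_width: 0.0153
```

Request:
carry_out --increments "0.1 0 0 -0.02 0 0 0; 0.1 0 0 -0.03 0 0 0; 0.1 0 0 -0.02 0 0 -4; 0.1 0 -0.015 0 0 0 -4.3; 0.1 0.003 -0.03 0 0 0 0; 0.1 0.003 -0.033 0 0 0 0; 0.1 0.003 -0.033 0 0 0 0; 0.1 0.003 -0.033 0 0 0 0; 0.1 0.003 -0.033 0 0 0 0; 0.1 0.003 -0.033 0 0 0 0; 0.1 0.003 -0.033 0 0 0 0; 0.1 0.003 -0.02 0 0 0 0; 0.1 0.003 -0.01 0 0 0 0; 0.1 0 0 0 0 0 0; 0.1 0 0 0 0 0 0; 0.1 0 0 0 0 0 0"

```text
time_s: 19.35
tool_pos: [0.4669, 0.1283, 0.1422]
tool_rot: [-179.9, 1.0, 12.3]
force: [0.4, 0.2, -1.9]
grip_width: 0.0155
```

```bash
cat > ov2.py <<'E'
from h import *
import sys
plan(.4733,.1645,.098,12.35)
o=get_obs();t=o['tool_pos'];a=np.radians(o['tool_rot'][2])
w=(t[0]-.0017*np.cos(a),t[1]-.0017*np.sin(a),a)
F=np.array([.594,.152]);c,s=np.cos(np.radians(12.35)),np.sin(np.radians(12.35));d=np.array(w[:2])-F
print("wedge in fixture mm",(1e3*np.array([c*d[0]+s*d[1],-s*d[0]+c*d[1]])).round(1))
for i,n in enumerate(('side','top')):
    p=read_camera(n);wp=np.array(w)
    im=overlay(p,WEDGE,w,t[2]-.0785)
    crop(p,proj(p,np.array([[.6,.16,.03]]))[0],60,f'pics/h{i}.png',im,8)
    crop(p,proj(p,np.array([[.6,.16,.03]]))[0],60,f'pics/hh{i}.png',None,8)
b=np.vstack([np.hstack([cv2.resize(cv2.imread(f'pics/{k}{n}.png'),(400,300)) for n in(0,1)]) for k in('h','hh')]);cv2.imwrite(sys.argv[1],b)
E
python3 ov2.py pics/x1.png
```

```text
t 19.35 pos [0.4669 0.1283 0.1422] [-179.94    0.97   12.29] F [ 0.4  0.2 -1.9] w 0.0155
shift now-axes [ 0.0147 -0.0339  0.044 ] goal-axes [ 0.014  -0.034   0.0442] turn [-0.06  0.97 -0.06]
wedge in fixture mm [-130.9    4.1]
```

View pics/x1.png

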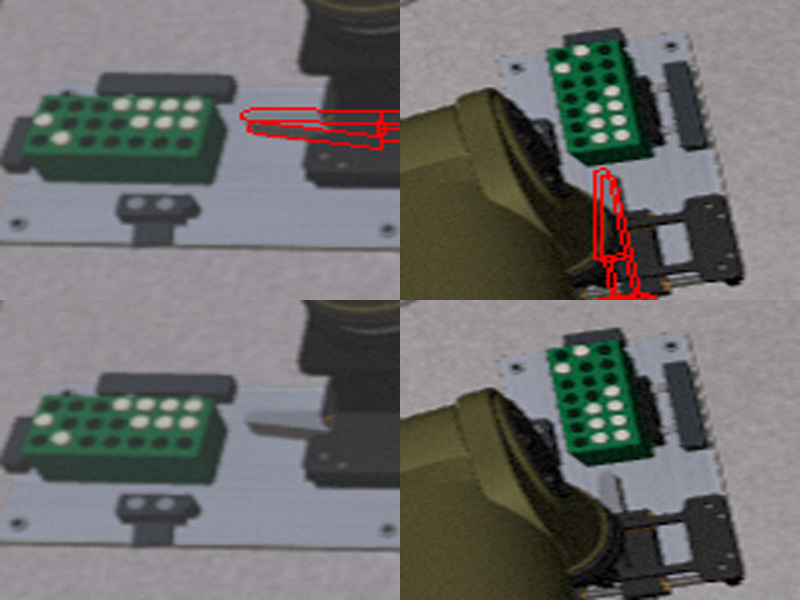

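Request:
carry_out --increments "0.1 0.004 -0.01 0 0 0.5 0; 0.1 0.004 -0.01 0 0 0.4 0; 0.1 0.003 -0.007 0 0 0 0; 0.1 0 -0.003 0 0 0 0; 0.1 0 0 0 0 0 0; 0.1 0 0 0 0 0 0"

```text
time_s: 20.2
tool_pos: [0.4716, 0.1626, 0.1423]
tool_rot: [-179.9, -0.0, 12.3]
force: [-0.3, 0.1, -2.6]
grip_width: 0.0158
```

```bash
python3 ov2.py pics/x2.png
```

```text
t 20.2 pos [0.4716 0.1626 0.1423] [-1.7992e+02 -1.0000e-02  1.2310e+01] F [-0.3  0.1 -2.6] w 0.0158
shift now-axes [ 0.002  -0.0014  0.0443] goal-axes [ 0.002  -0.0015  0.0443] turn [-0.08 -0.01 -0.04]
wedge in fixture mm [-119.    36.6]
```

View pics/x2.png

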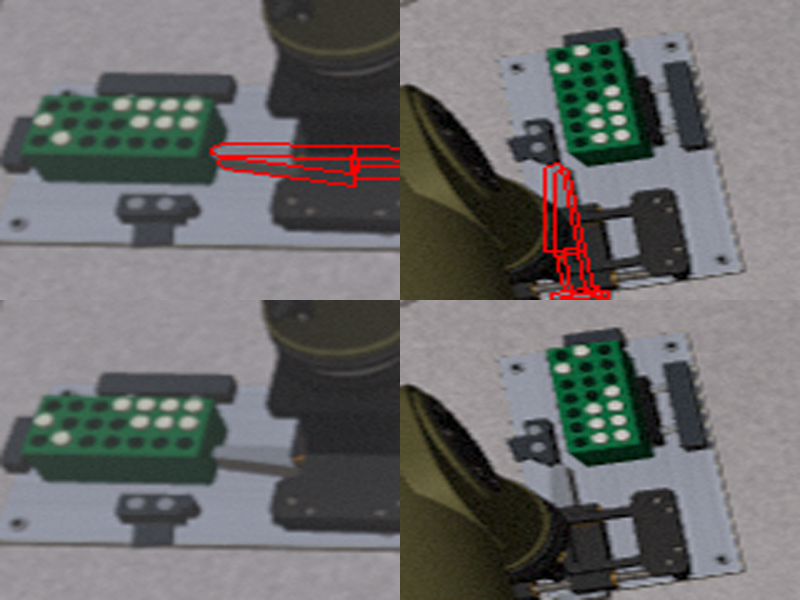

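Request:
carry_out --increments "0.1 0 -0.0015 0.01 0 0 0; 0.1 0 0 0.012 0 0 0; 0.1 0 0 0.012 0 0 0; 0.1 0 0 0.009 0 0 0; 0.1 0 0 0 0 0 0; 0.1 0 0 0 0 0 0"

```text
time_s: 21.05
tool_pos: [0.4707, 0.1633, 0.0951]
tool_rot: [-179.9, 0.1, 12.2]
force: [1.2, -1.1, -2.1]
grip_width: 0.0155
```

```bash
python3 ov2.py pics/x3.png
```

```text
t 21.05 pos [0.4707 0.1633 0.0951] [-1.7991e+02  1.2000e-01  1.2230e+01] F [ 1.2 -1.1 -2.1] w 0.0155
shift now-axes [ 0.0028 -0.0006 -0.0029] goal-axes [ 0.0028 -0.0006 -0.0029] turn [-0.09  0.12 -0.12]
wedge in fixture mm [-119.7   37.4]
```

View pics/x3.png

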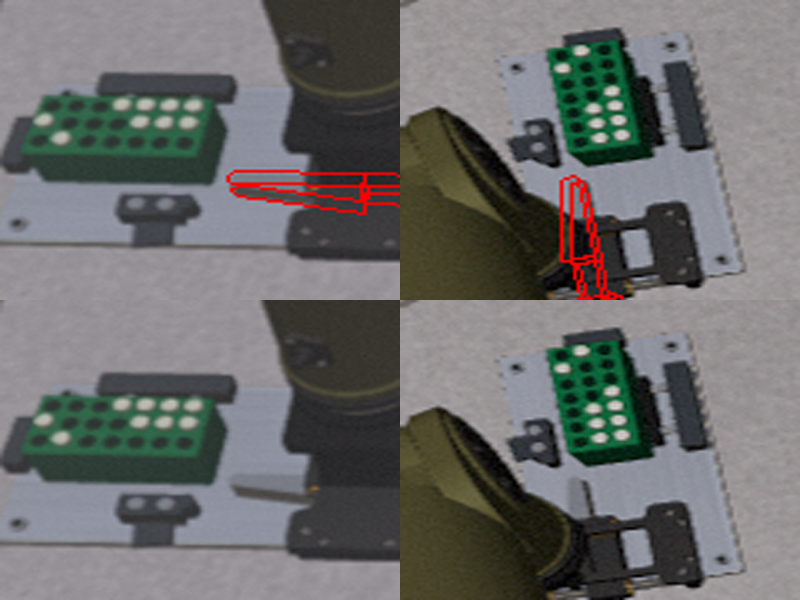

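Request:
carry_out --increments "0.1 0.002 -0.0006 0.002 0 0 -0.1; 0.1 0.004 0 0.0015 0 0 0; 0.1 0.006 0 0 0 0 0; 0.1 0.006 0 0 0 0 0; 0.1 0 0 0 0 0 0; 0.1 0 0 0 0 0 0"

```text
time_s: 21.9
tool_pos: [0.4905, 0.1683, 0.0925]
tool_rot: [-179.9, -0.0, 12.3]
force: [-0.4, -0.5, -2.4]
grip_width: 0.016
```

```bash
python3 ov2.py pics/x4.png
```

```text
t 21.9 pos [0.4905 0.1683 0.0925] [-1.7992e+02 -2.0000e-02  1.2310e+01] F [-0.4 -0.5 -2.4] w 0.016
shift now-axes [-0.0176 -0.     -0.0055] goal-axes [-0.0176 -0.     -0.0055] turn [-0.08 -0.02 -0.04]
wedge in fixture mm [-99.3  38. ]
```

View pics/x4.png

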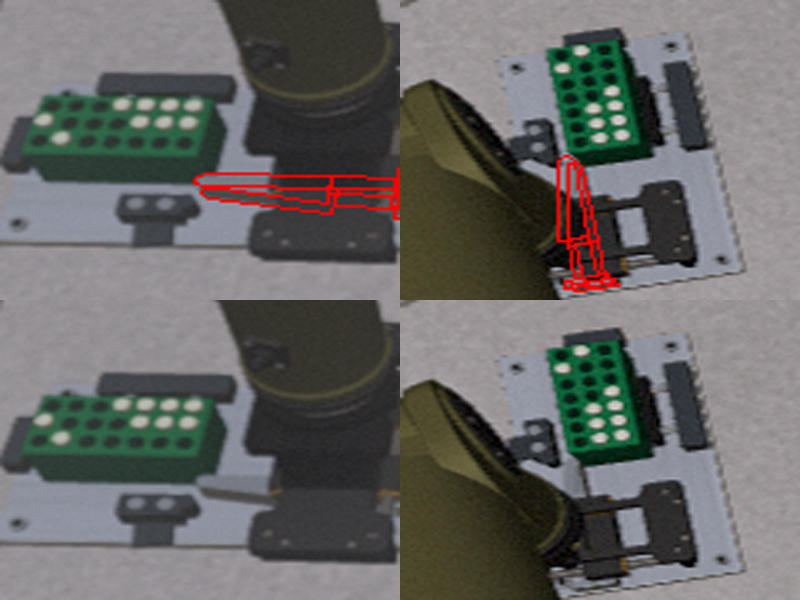

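Request:
carry_out --increments "0.1 0.005 0 0.001 0 0 0; 0.1 0.006 0 0 0 0 0; 0.1 0.006 0 0 0 0 0; 0.1 0.006 0 0 0 0 0; 0.1 0 0 0 0 0 0; 0.1 0 0 0 0 0 0"

```text
time_s: 22.75
tool_pos: [0.5147, 0.1735, 0.0914]
tool_rot: [-179.9, -0.0, 12.3]
force: [0.0, -0.2, -3.7]
grip_width: 0.0157
```

```bash
python3 ov2.py pics/x5.png
```

```text
t 22.75 pos [0.5147 0.1735 0.0914] [-1.7991e+02 -4.0000e-02  1.2310e+01] F [ 0.  -0.2 -3.7] w 0.0157
shift now-axes [-0.0424 -0.     -0.0066] goal-axes [-0.0424 -0.     -0.0066] turn [-0.09 -0.04 -0.04]
wedge in fixture mm [-74.5  38. ]
```

View pics/x5.png

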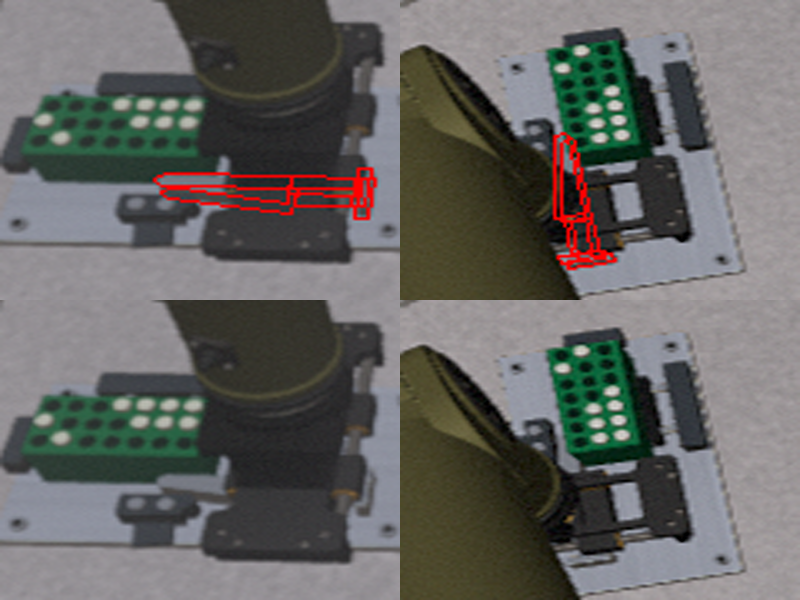

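Request:
carry_out --increments "0.1 0.004 0 0.0005 0 0 0; 0.1 0.005 0 0 0 0 0; 0.1 0.003 0 0 0 0 0; 0.1 0 0 0 0 0 0; 0.1 0 0 0 0 0 0"

```text
time_s: 23.48
tool_pos: [0.5272, 0.1763, 0.091]
tool_rot: [-179.9, -0.1, 12.3]
force: [-0.4, -0.3, -3.0]
grip_width: 0.0152
```

```bash
python3 ov2.py pics/x6.png
```

```text
t 23.475 pos [0.5272 0.1763 0.091 ] [-1.7992e+02 -7.0000e-02  1.2310e+01] F [-0.4 -0.3 -3. ] w 0.0152
shift now-axes [-0.0552  0.     -0.007 ] goal-axes [-0.0552 -0.     -0.007 ] turn [-0.08 -0.07 -0.04]
wedge in fixture mm [-61.7  38. ]
```

View pics/x6.png

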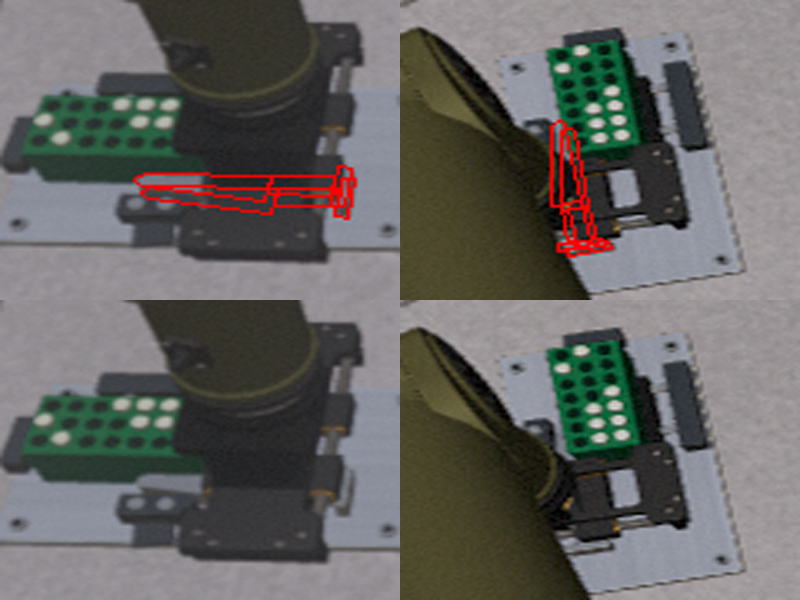

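Request:
carry_out --increments "0.1 0 0 0.0008 0 0 0; 0.1 0 0 0 0 0 0; 0.3 0 0 0 0 0 0; 0.4 0 0 0 0 0 0; 0.5 0 0 0 0 0 0; 0.5 0 0 0 0 0 0; 0.5 0 0 0 0 0 0; 0.5 0 0 -0.015 0 0 0; 0.5 0 0 -0.03 0 0 0; 0.5 0 0 -0.02 0 0 0; 0 -0.02 0 0 0 0 0; 0 -0.03 0 0 0 0 0; 0 -0.025 0 0 0 0 0; 0 -0.005 0 0 0 0 0; 0 0 0 0 0 0 0; 0 0 0 0 0 0 0"

```text
time_s: 25.58
tool_pos: [0.4516, 0.161, 0.1661]
tool_rot: [-179.9, -0.9, 12.4]
force: [0.0, 0.3, 0.4]
grip_width: 0.0012
```

```bash
cat > m3.py <<'E'
from h import *
import sys
P={n:read_camera(n) for n in("top","side")}
o=get_obs();print(o["time_s"],o["tool_pos"].round(4),o["tool_rot"].round(2),o["grip_width"].round(4))
B={"top":-.0027,"side":0.0}
F=np.array([.594,.152]);c,s=np.cos(np.radians(12.35)),np.sin(np.radians(12.35))
for n in P:
    crop(P[n],proj(P[n],np.array([[.58,.15,.03]]))[0],65,f"pics/q_{n}.png",None,6)
    for nm,parts,xy,z in(("rack",RACK,(.645,.167),.012),("wedge",WEDGE,(.53,.176),.012)):
        for d in masks_of(nm,P[n]):
            ys,xs=np.nonzero(d["pixels"]);q=unproj(P[n],(xs.mean(),ys.mean()),.03)
            if np.hypot(*(q[:2]-xy))<.08:
                r=fit([P[n]],[d["pixels"]],parts,[*xy,.215],z)
                D=r[0][:2]-[0,B[n]]-F;print(n,nm,r[0][:2].round(4),np.degrees(r[0][2]).round(2),round(r[1],3),"fix mm",(1e3*np.array([c*D[0]+s*D[1],-s*D[0]+c*D[1]])).round(1))
a=np.hstack([cv2.resize(cv2.imread(f'pics/q_{n}.png'),(400,400)) for n in P]);cv2.imwrite(sys.argv[1],a)
E
python3 m3.py pics/y1.png
```

```text
Traceback (most recent call last):
  File "m3.py", line 4, in <module>
    o=get_obs();print(o["time_s"],o["tool_pos"].round(4),o["tool_rot"].round(2),o["grip_width"].round(4))
                                                                                ^^^^^^^^^^^^^^^^^^^^^
AttributeError: 'float' object has no attribute 'round'
```

```bash
sed -i 's/o\["grip_width"\].round(4)/o["grip_width"]/' m3.py; python3 m3.py pics/y1.png
```

```text
25.775 [0.4511 0.161  0.1656] [-179.91   -0.78   12.38] 0.000588960882811031
top rack [0.6467 0.1623] 13.04 0.066 fix mm [54.2  1.5]
top wedge [0.5248 0.171 ] 13.73 0.372 fix mm [-63.  36.]
side rack [0.6469 0.1661] 10.03 0.127 fix mm [54.7  2.5]
side rack [0.6324 0.2382] -11.66 0.776 fix mm [55.9 75.9]
side wedge [0.5283 0.1775] 11.52 0.369 fix mm [-58.7  38.9]
side wedge [0.4805 0.2055] 8.57 0.8 fix mm [-99.4  76.5]
```

View pics/y1.png

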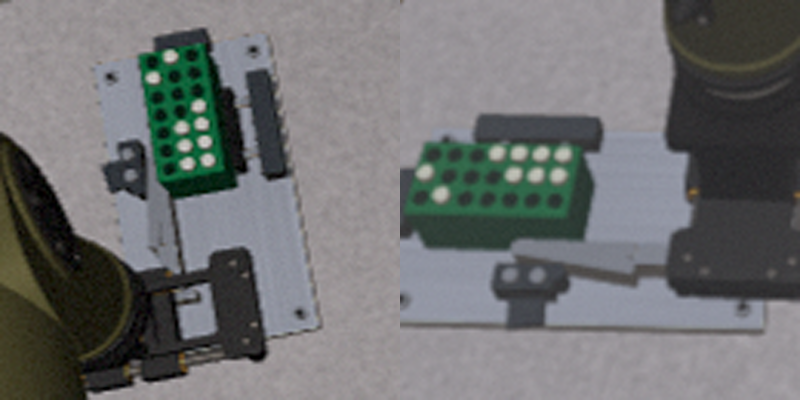

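Request:
carry_out --increments "0 0.004 0.001 0.01 0 -0.8 0; 0 0.004 0 0.02 0 0 0; 0 0.002 0 0.02 0 0 0; 0 0 0 0.015 0 0 0; 0 0 0 0.005 0 0 0; 0 0 0 0 0 0 0; 0 0 0 0 0 0 0"

```text
time_s: 26.85
tool_pos: [0.4623, 0.162, 0.0916]
tool_rot: [-179.9, 0.1, 12.3]
force: [-0.1, -0.3, 0.2]
grip_width: 0.0006
```

```bash
cat >> h.py <<'E'
def fx():
    o=get_obs();D=o["tool_pos"][:2]-[.594,.152];a=np.radians(12.35);c,s=np.cos(a),np.sin(a);F=o["force"]
    print("t",round(o["time_s"],2),"TCP fix mm",round(1e3*(c*D[0]+s*D[1]),2),round(1e3*(-s*D[0]+c*D[1]),2),"z",o["tool_pos"][2].round(4),"rot",o["tool_rot"].round(2),"F fix",round(c*F[0]+s*F[1],1),round(-s*F[0]+c*F[1],1),F[2].round(1),"w",round(o["grip_width"],4))
E
python3 -c "
from h import *
fx()"
```

```text
t 26.85 TCP fix mm -126.47 37.92 z 0.0916 rot [-1.799e+02  1.500e-01  1.234e+01] F fix -0.1 -0.3 0.2 w 0.0006
```

Request:
carry_out --increments "0 0 0 0.004 0 0 0; 0 0.005 0 0 0 0 0; 0 0.005 0 0 0 0 0; 0 0.004 0 0 0 0 0; 0 0 0 0 0 0 0; 0 0 0 0 0 0 0"

```text
time_s: 27.6
tool_pos: [0.4783, 0.1654, 0.0888]
tool_rot: [-179.9, -0.0, 12.3]
force: [0.5, 0.9, -0.0]
grip_width: 0.0006
```

```bash
python3 -c "
from h import *
fx()"; python3 m3.py pics/y2.png
```

```text
t 27.6 TCP fix mm -110.14 37.83 z 0.0888 rot [-1.7993e+02 -4.0000e-02  1.2310e+01] F fix 0.7 0.7 -0.0 w 0.0006
27.7 [0.4782 0.1653 0.0888] [-1.7993e+02 -4.0000e-02  1.2310e+01] 0.0003803879267290905
top wedge [0.5312 0.1674] 20.09 0.636 fix mm [-57.5  31.2]
side rack [0.6459 0.1663] 14.38 0.088 fix mm [53.8  2.9]
side wedge [0.5266 0.1778] 10.84 0.38 fix mm [-60.4  39.6]
```

View pics/y2.png

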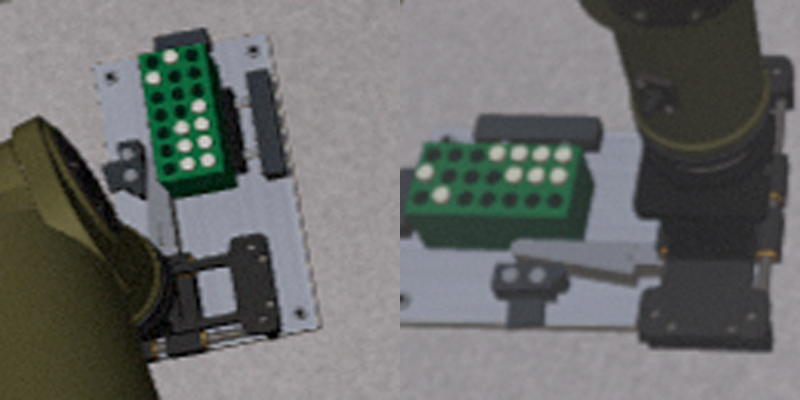

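Request:
carry_out --increments "0 0.004 0 0.001 0 0 0; 0 0.004 0 0 0 0 0; 0 0.003 0 0 0 0 0; 0 0.003 0 0 0 0 0; 0 0.003 0 0 0 0 0"

```text
time_s: 28.52
tool_pos: [0.4954, 0.1691, 0.0876]
tool_rot: [-179.9, 0.0, 12.3]
force: [-1.7, -0.5, 0.2]
grip_width: 0.0001
```

```bash
python3 -c "
from h import *
fx()"; python3 m3.py pics/y3.png
```

```text
t 28.52 TCP fix mm -92.62 37.77 z 0.0876 rot [-1.7995e+02  3.0000e-02  1.2310e+01] F fix -1.8 -0.1 0.2 w 0.0001
28.625 [0.4958 0.1691 0.0877] [-1.7994e+02 -1.0000e-02  1.2300e+01] 0.00048499913421926646
top rack [0.646  0.1623] 13.27 0.063 fix mm [53.5  1.6]
top wedge [0.5422 0.1674] 22.62 0.66 fix mm [-46.8  28.8]
side rack [0.6464 0.1657] 12.19 0.083 fix mm [54.2  2.2]
side wedge [0.5361 0.1788] 11.53 0.465 fix mm [-50.8  38.6]
```

View pics/y3.png

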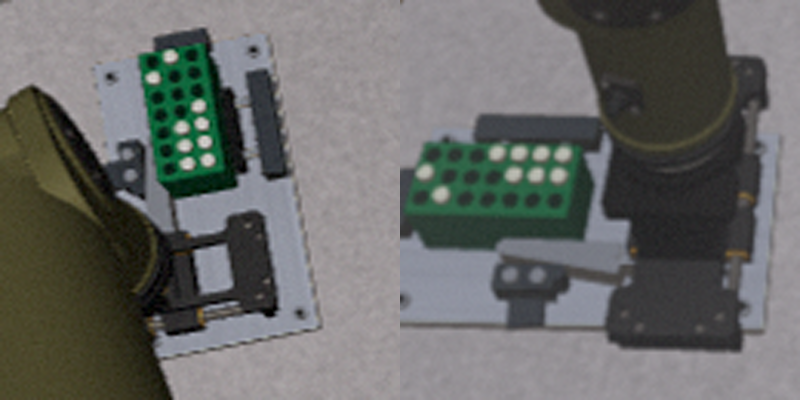

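Request:
carry_out --increments "0 0.002 0 0 0 0 0; 0 0.002 0 0 0 0 0; 0 0.002 0 0 0 0 0"

```text
time_s: 29.2
tool_pos: [0.5004, 0.1697, 0.0874]
tool_rot: [180.0, 0.2, 12.3]
force: [-1.6, 0.1, 1.0]
grip_width: 0.0006
```

```bash
python3 -c "
from h import *
fx()"
```

```text
t 29.2 TCP fix mm -87.66 37.27 z 0.0874 rot [1.7999e+02 1.6000e-01 1.2310e+01] F fix -1.6 0.4 1.0 w 0.0006
```

Request:
carry_out --increments "0 0.002 0 0 0 0 0; 0 0.002 0 0 0 0 0; 0 0.001 0 0 0 0 0"

```text
time_s: 29.58
tool_pos: [0.5033, 0.1702, 0.0865]
tool_rot: [179.9, 0.5, 12.3]
force: [-4.6, -1.4, 3.3]
grip_width: 0.0005
```

```bash
python3 -c "
from h import *
fx()"
```

```text
t 29.57 TCP fix mm -84.7 37.14 z 0.0865 rot [179.94   0.51  12.31] F fix -4.8 -0.4 3.3 w 0.0005
```

Request:
carry_out --increments "0 0.0015 0 -0.0005 0 0 0; 0 0.0015 0 0 0 0 0"

```text
time_s: 29.82
tool_pos: [0.5042, 0.1704, 0.0861]
tool_rot: [179.9, 0.8, 12.3]
force: [-6.2, -1.9, 3.4]
grip_width: 0.0005
```

```bash
python3 -c "
from h import *
fx()"
```

```text
t 29.82 TCP fix mm -83.83 37.17 z 0.0861 rot [179.89   0.82  12.33] F fix -6.4 -0.5 3.4 w 0.0005
```

Request:
carry_out --increments "0 0.002 0 0 0 0 0; 0 0.002 0 0 0 0 0"

```text
time_s: 30.08
tool_pos: [0.5052, 0.1707, 0.0852]
tool_rot: [179.8, 1.2, 12.3]
force: [-7.4, -1.1, 2.8]
grip_width: 0.0003
```

```bash
python3 -c "
from h import *
fx()"
```

```text
t 30.07 TCP fix mm -82.74 37.28 z 0.0852 rot [179.84   1.24  12.35] F fix -7.4 0.5 2.8 w 0.0003
```

Request:
carry_out --increments "0 0.0015 0 -0.001 0 0.5 0; 0 0.0015 0 -0.0005 0 0.5 0"

```text
time_s: 30.32
tool_pos: [0.5049, 0.1707, 0.085]
tool_rot: [179.8, 0.7, 12.4]
force: [-7.2, -1.8, 3.4]
grip_width: 0.0001
```

```bash
python3 -c "
from h import *
fx()"
```

```text
t 30.32 TCP fix mm -83.04 37.33 z 0.085 rot [179.8    0.7   12.37] F fix -7.4 -0.2 3.4 w 0.0001
```

Request:
carry_out --increments "0 0.002 0 -0.0005 0 0.5 0; 0 0.002 0 -0.0005 0 0.5 0"

```text
time_s: 30.58
tool_pos: [0.5047, 0.1708, 0.0846]
tool_rot: [179.7, 0.3, 12.4]
force: [-8.0, -2.8, 3.9]
grip_width: 0.0005
```

```bash
python3 -c "
from h import *
fx()"
```

```text
t 30.57 TCP fix mm -83.18 37.43 z 0.0846 rot [179.72   0.26  12.41] F fix -8.4 -1.0 3.9 w 0.0005
```

Request:
carry_out --increments "0 0.003 0 -0.002 0 0.2 0; 0 0.004 0 -0.001 0 0.2 0"

```text
time_s: 30.82
tool_pos: [0.5062, 0.171, 0.0847]
tool_rot: [179.6, 0.6, 12.4]
force: [-9.1, -2.5, -0.5]
grip_width: 0.0004
```

```bash
python3 -c "
from h import *
fx()"
```

```text
t 30.82 TCP fix mm -81.7 37.29 z 0.0847 rot [179.63   0.59  12.45] F fix -9.4 -0.5 -0.5 w 0.0004
```

Request:
carry_out --increments "0 0.005 0 -0.001 0 0.2 0; 0 0.005 0 -0.001 0 0.2 0"

```text
time_s: 31.08
tool_pos: [0.5085, 0.1714, 0.084]
tool_rot: [179.5, 1.3, 12.5]
force: [-13.2, -3.7, 5.6]
grip_width: 0.0007
```

```bash
python3 -c "
from h import *
fx()"
```

```text
t 31.07 TCP fix mm -79.32 37.26 z 0.084 rot [179.47   1.27  12.48] F fix -13.6 -0.8 5.6 w 0.0007
```

Request:
carry_out --increments "0 0.005 0 -0.003 0 0.5 0; 0 0.006 0 -0.002 0 0.5 0"

```text
time_s: 31.32
tool_pos: [0.51, 0.1716, 0.0841]
tool_rot: [179.3, 1.6, 12.5]
force: [-13.1, -2.9, 0.5]
grip_width: 0.0004
```

```bash
python3 -c "
from h import *
fx()"
```

```text
t 31.32 TCP fix mm -77.87 37.16 z 0.0841 rot [179.33   1.59  12.53] F fix -13.4 -0.1 0.5 w 0.0004
```

Request:
carry_out --increments "0 0.006 0 -0.002 0 0.5 0"

```text
time_s: 31.45
tool_pos: [0.5106, 0.1718, 0.084]
tool_rot: [179.2, 1.9, 12.6]
force: [-15.8, -3.6, 7.8]
grip_width: 0.0003
```

```bash
python3 -c "
from h import *
fx()"; python3 m3.py pics/y4.png
```

```text
t 31.45 TCP fix mm -77.25 37.18 z 0.084 rot [179.23   1.85  12.55] F fix -16.2 -0.2 7.8 w 0.0003
31.55 [0.5107 0.1719 0.084 ] [179.24   1.83  12.56] 0.00044156778173781307
top rack [0.647  0.1606] 14.78 0.086 fix mm [54.2 -0.3]
top wedge [0.5601 0.1668] 25.79 0.718 fix mm [-29.4  24.4]
side rack [0.65   0.1618] 18.92 0.197 fix mm [56.8 -2.5]
side rack [0.6195 0.1934] -26.78 0.789 fix mm [33.8 35. ]
side wedge [0.5511 0.182 ] 10.15 0.512 fix mm [-35.5  38.5]
```

View pics/y4.png

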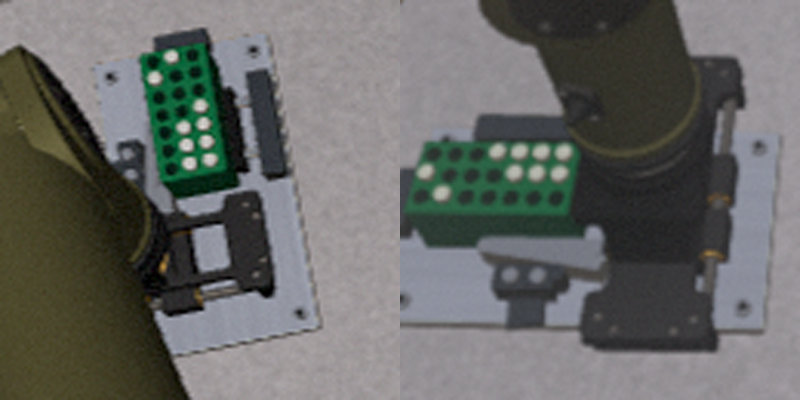

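Request:
carry_out --increments "0 -0.006 0 -0.002 0 0.5 0; 0 -0.004 0 -0.001 0.5 0.5 0; 0 0 0 0 0.3 0.4 0.2; 0 0 0 0 0 0 0; 0 0 0 0 0 0 0"

```text
time_s: 32.38
tool_pos: [0.5044, 0.1708, 0.089]
tool_rot: [-179.8, -0.2, 12.3]
force: [0.5, 0.7, -0.3]
grip_width: 0.0008
```

```bash
python3 -c "
from h import *
fx();plan(.5,.17,.088,12.35)"; python3 m3.py pics/y5.png
```

```text
t 32.38 TCP fix mm -83.47 37.53 z 0.089 rot [-179.81   -0.23   12.34] F fix 0.6 0.6 -0.3 w 0.0008
t 32.375 pos [0.5044 0.1708 0.089 ] [-179.81   -0.23   12.34] F [ 0.5  0.7 -0.3] w 0.0008
shift now-axes [-0.0045 -0.0002  0.001 ] goal-axes [-0.0045 -0.0002  0.001 ] turn [-0.19 -0.23 -0.01]
32.475 [0.5043 0.1709 0.0889] [-179.81   -0.2    12.35] 0.0003324562003893753
top rack [0.6452 0.1617] 15.55 0.127 fix mm [52.6  1.2]
top wedge [0.5423 0.1656] 22.43 0.705 fix mm [-47.  27.]
side rack [0.6473 0.1652] 12.29 0.133 fix mm [54.9  1.5]
side rack [0.6299 0.2241] 17.3 0.722 fix mm [50.5 62.7]
```

View pics/y5.png

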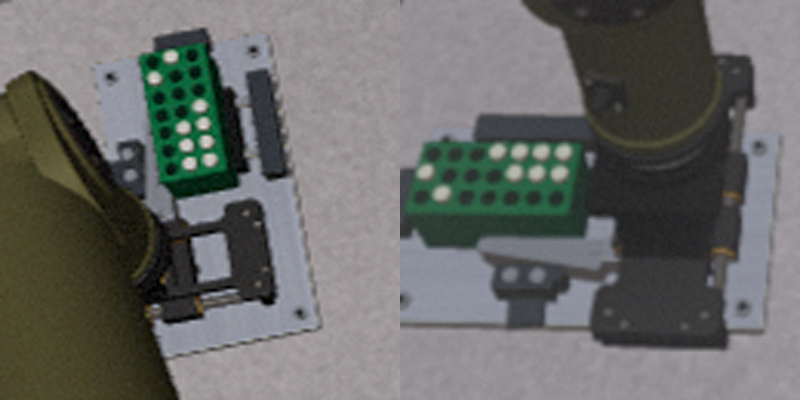

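Request:
carry_out --increments "0 0.003 0 0.001 0 0 0; 0 0.002 0 0 0 0 0; 0 0.003 0 0 0 0.3 0; 0 0.004 0 -0.001 0 0.4 0"

```text
time_s: 33.17
tool_pos: [0.5088, 0.1721, 0.086]
tool_rot: [-179.9, 0.2, 12.4]
force: [-10.1, -2.6, 5.4]
grip_width: 0.0003
```

```bash
python3 -c "
from h import *
fx()"
```

```text
t 33.17 TCP fix mm -78.96 37.87 z 0.086 rot [-179.95    0.21   12.4 ] F fix -10.4 -0.4 5.4 w 0.0003
```

Request:
carry_out --increments "0 0.005 0 -0.002 0 0.8 0; 0 0.006 0 -0.002 0 0.8 0"

```text
time_s: 33.42
tool_pos: [0.5088, 0.1724, 0.086]
tool_rot: [179.9, 0.1, 12.5]
force: [-14.3, -3.1, 7.2]
grip_width: 0.0006
```

```bash
python3 -c "
from h import *
fx()"
```

```text
t 33.42 TCP fix mm -78.85 38.11 z 0.086 rot [1.7986e+02 1.3000e-01 1.2480e+01] F fix -14.6 0.0 7.2 w 0.0006
```

Request:
carry_out --increments "0 0.007 0 -0.003 0 1 0; 0 0.007 0 -0.003 0 1 0"

```text
time_s: 33.67
tool_pos: [0.509, 0.1726, 0.0861]
tool_rot: [179.6, 0.0, 12.6]
force: [-13.1, -2.6, 2.1]
grip_width: 0.0004
```

```bash
python3 -c "
from h import *
fx()"
```

```text
t 33.67 TCP fix mm -78.64 38.34 z 0.0861 rot [1.7964e+02 2.0000e-02 1.2570e+01] F fix -13.4 0.2 2.1 w 0.0004
```

Request:
carry_out --increments "0 0.009 0 -0.002 0.2 1 0.1; 0 0.009 0 -0.001 0.2 1 0.1"

```text
time_s: 33.92
tool_pos: [0.5108, 0.1731, 0.0835]
tool_rot: [179.7, 0.2, 12.5]
force: [-19.8, -4.1, 9.5]
grip_width: 0.0006
```

```bash
python3 -c "
from h import *
fx()"
```

```text
t 33.92 TCP fix mm -76.76 38.41 z 0.0835 rot [179.71   0.25  12.47] F fix -20.2 0.3 9.5 w 0.0006
```

Request:
carry_out --increments "0 -0.004 0 -0.002 0 0 0; 0 -0.002 0 -0.002 0.2 0.2 0; 0 0 0 0 0 0 0; 0 0 0 0 0 0 0"

```text
time_s: 34.42
tool_pos: [0.5057, 0.1721, 0.0878]
tool_rot: [179.9, -0.1, 12.5]
force: [-0.3, -0.1, -0.9]
grip_width: 0.0002
```

```bash
python3 -c "
from h import *
fx()"
```

```text
t 34.42 TCP fix mm -81.94 38.5 z 0.0878 rot [ 1.7995e+02 -1.0000e-01  1.2480e+01] F fix -0.3 -0.0 -0.9 w 0.0002
```

Request:
carry_out --increments "0 0.002 0 0 0 0 0; 0 0.003 0 0 0 0 0; 0 0.003 0 0 0 0.3 0; 0 0.004 0 -0.001 0 0.4 0"

```text
time_s: 34.92
tool_pos: [0.5104, 0.1732, 0.0865]
tool_rot: [179.8, 0.3, 12.5]
force: [-11.0, -2.8, 5.1]
grip_width: 0.0005
```

```bash
python3 -c "
from h import *
fx()"
```

```text
t 34.92 TCP fix mm -77.11 38.56 z 0.0865 rot [179.8    0.34  12.5 ] F fix -11.3 -0.4 5.1 w 0.0005
```

Request:
carry_out --increments "0 0.006 0 -0.002 0 0.8 0; 0 0.007 0 -0.001 0 0.8 0"

```text
time_s: 35.17
tool_pos: [0.5108, 0.1737, 0.0853]
tool_rot: [179.6, 0.5, 12.6]
force: [-16.9, -2.8, 9.3]
grip_width: 0.0004
```

```bash
python3 -c "
from h import *
fx()"
```

```text
t 35.17 TCP fix mm -76.61 38.96 z 0.0853 rot [179.57   0.53  12.58] F fix -17.1 0.9 9.3 w 0.0004
```

Request:
carry_out --increments "0 0.008 0.001 -0.002 0.1 0.9 0.1; 0 0.008 0.001 -0.002 0.1 0.9 0.1"

```text
time_s: 35.42
tool_pos: [0.5117, 0.1735, 0.0841]
tool_rot: [179.6, 0.9, 12.5]
force: [-18.4, -3.9, 8.1]
grip_width: 0.0003
```

```bash
python3 -c "
from h import *
fx()"
```

```text
t 35.42 TCP fix mm -75.84 38.64 z 0.0841 rot [179.58   0.87  12.53] F fix -18.9 0.1 8.1 w 0.0003
```

Request:
carry_out --increments "0 -0.004 0 -0.002 0 0.3 0; 0 -0.008 0 -0.002 0.2 0.5 0; 0 -0.012 0 -0.02 0 0 0; 0 -0.02 0 -0.03 0 0 0; 0 -0.01 -0.03 -0.03 0 0 0; 0 0 0.05 -0.03 0 0 0; 0 0 0.06 0 0 0 0; 0 0 0.06 0 0 0 0; 0 0 0.04 0 0 0 0; 0 0 0 0 0 0 0"

```text
time_s: 36.67
tool_pos: [0.5018, -0.0185, 0.2076]
tool_rot: [179.5, -1.2, 12.7]
force: [-0.2, 0.5, -0.8]
grip_width: 0.0004
```

```bash
python3 m3.py pics/y6.png
```

```text
36.775 [ 0.5013 -0.0146  0.2075] [179.58  -1.19  13.  ] 0.0004960359556847661
top rack [0.6444 0.1621] 16.92 0.374 fix mm [52.   1.7]
top wedge [0.5496 0.1736] 16.28 0.226 fix mm [-38.1  33.3]
top wedge [0.4831 0.1818] 16.58 0.679 fix mm [-101.4   55.4]
side rack [0.6455 0.1653] 13.97 0.129 fix mm [53.1  1.9]
side wedge [0.5508 0.1782] 13.82 0.15 fix mm [-36.6  34.9]
```

View pics/y6.png

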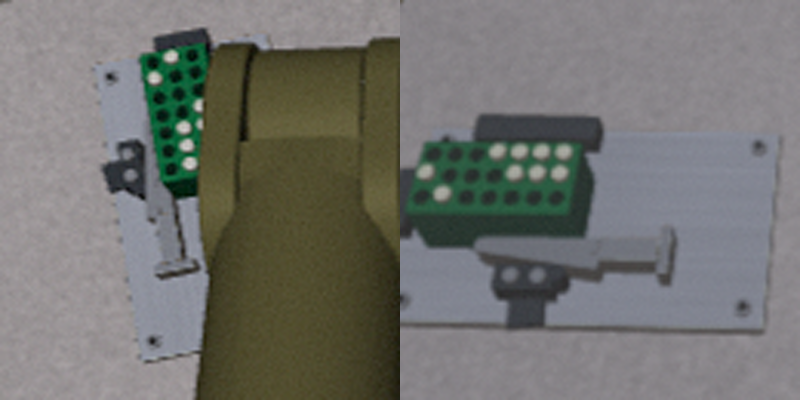

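The wedge is in the slot with its flat side to the rack, nose about 58 mm past the mouth (side view: nose (477,248), head (665,253)). I'll do one more centred push to confirm the jam.

```bash
python3 -c "
from h import *
fx();plan(.4917,.1655,.16,12.35)"
```

```text
t 36.98 TCP fix mm -126.19 -141.0 z 0.2072 rot [179.59  -1.12  13.24] F fix 0.4 -0.1 0.3 w 0.0004
t 36.975 pos [ 0.5009 -0.0127  0.2072] [179.59  -1.12  13.24] F [ 0.4 -0.   0.3] w 0.0004
shift now-axes [ 0.0309 -0.1759  0.0465] goal-axes [ 0.0291 -0.1761  0.0472] turn [ 0.4  -1.13  0.88]
```

Request:
carry_out --increments "0 0.002 -0.02 0.005 0.4 -0.6 0.4; 0 0.005 -0.04 0.005 0 -0.4 0.4; 0 0.006 -0.045 0.01 0 0 0; 0 0.006 -0.035 0.01 0 0 0; 0 0.005 -0.015 0.005 0 0 0; 0 0 0 0 0 0 0; 0 0 0 0 0 0 0; 0 0 0 0 0 0 0"

```text
time_s: 37.98
tool_pos: [0.4884, 0.1537, 0.172]
tool_rot: [180.0, -0.3, 13.0]
force: [-0.2, 0.4, 0.0]
grip_width: 0.0006
```

```bash
python3 -c "
from h import *
fx();plan(.4917,.1655,.16,12.35)"
```

```text
t 37.98 TCP fix mm -102.78 24.26 z 0.172 rot [179.98  -0.26  12.99] F fix -0.1 0.4 0.0 w 0.0006
t 37.975 pos [0.4884 0.1537 0.172 ] [179.98  -0.26  12.99] F [-0.2  0.4  0. ] w 0.0006
shift now-axes [ 0.0058 -0.0108  0.0121] goal-axes [ 0.0057 -0.0108  0.012 ] turn [ 0.02 -0.26  0.64]
```

Request:
carry_out --increments "0 0.002 -0.006 0.01 0 -0.2 0.4; 0 0.001 -0.004 0.02 0 0 0.2; 0 0 0 0.02 0 0 0; 0 0 0 0.015 0 0 0; 0 0 0 0.005 0 0 0; 0 0 0 0 0 0 0; 0 0 0 0 0 0 0"

```text
time_s: 38.85
tool_pos: [0.4908, 0.1626, 0.0993]
tool_rot: [179.9, -0.1, 12.0]
force: [-0.5, -0.4, -0.4]
grip_width: 0.0006
```

```bash
python3 -c "
from h import *
fx()"
```

```text
t 38.85 TCP fix mm -98.54 32.38 z 0.0993 rot [ 1.7994e+02 -1.5000e-01  1.1990e+01] F fix -0.5 -0.3 -0.4 w 0.0006
```

Request:
carry_out --increments "0 0.002 -0.0015 0.006 0 0 -0.3; 0 0.004 -0.001 0.004 0 0 0; 0 0.004 0 0.001 0 0 0; 0 0.003 0 0 0 0 0; 0 0 0 0 0 0 0"

```text
time_s: 39.48
tool_pos: [0.5051, 0.1684, 0.0888]
tool_rot: [179.9, -0.3, 12.3]
force: [0.9, -0.0, 0.6]
grip_width: 0.0006
```

```bash
python3 -c "
from h import *
fx()"
```

```text
t 39.48 TCP fix mm -83.38 35.06 z 0.0888 rot [179.93  -0.3   12.3 ] F fix 0.8 -0.2 0.6 w 0.0006
```

Request:
carry_out --increments "0 0.003 0 0 0 0 0; 0 0.003 0 0 0 0 0; 0 0.003 0 0 0 0.2 0; 0 0.004 0 -0.001 0 0.5 0"

```text
time_s: 39.98
tool_pos: [0.5114, 0.1698, 0.0878]
tool_rot: [179.8, -0.0, 12.3]
force: [-11.3, -1.7, 5.5]
grip_width: 0.0008
```

```bash
python3 -c "
from h import *
fx()"
```

```text
t 39.98 TCP fix mm -76.9 35.09 z 0.0878 rot [ 1.7979e+02 -1.0000e-02  1.2330e+01] F fix -11.4 0.8 5.5 w 0.0008
```

Request:
carry_out --increments "0 0.006 0 -0.002 0 0.8 0; 0 0.006 0 -0.002 0 0.8 0"

```text
time_s: 40.22
tool_pos: [0.5115, 0.1701, 0.0877]
tool_rot: [179.6, 0.0, 12.4]
force: [-14.2, -3.1, 6.1]
grip_width: 0.0006
```

```bash
python3 -c "
from h import *
fx()"
```

```text
t 40.23 TCP fix mm -76.74 35.29 z 0.0877 rot [1.7956e+02 5.0000e-02 1.2400e+01] F fix -14.6 0.0 6.1 w 0.0006
```

Request:
carry_out --increments "0 0.0075 0 -0.002 0.1 0.8 0; 0 0.008 0 -0.002 0.1 0.9 0"

```text
time_s: 40.48
tool_pos: [0.512, 0.1704, 0.0869]
tool_rot: [179.5, 0.4, 12.5]
force: [-19.2, -3.6, 8.8]
grip_width: 0.0003
```

```bash
python3 -c "
from h import *
fx()"
```

```text
t 40.48 TCP fix mm -76.2 35.52 z 0.0869 rot [179.46   0.42  12.51] F fix -19.5 0.6 8.8 w 0.0003
```

Request:
carry_out --increments "0 0.0085 0 -0.002 0.1 0.8 0; 0 0.0085 0 -0.002 0.1 0.8 0"

```text
time_s: 40.72
tool_pos: [0.5126, 0.1707, 0.0856]
tool_rot: [179.3, 1.1, 12.6]
force: [-18.8, -4.3, 10.3]
grip_width: 0.0008
```

```bash
python3 -c "
from h import *
fx()"
```

```text
t 40.73 TCP fix mm -75.52 35.73 z 0.0856 rot [179.33   1.09  12.61] F fix -19.3 -0.2 10.3 w 0.0008
```

The wedge holds at 19.4 N: the pitch-compensated contact stayed within about 0.1 mm. I withdraw and do the last check.

Request:
carry_out --increments "0 -0.005 0 -0.001 0 0.3 0; 0 -0.01 0 -0.002 0 0.5 0; 0 -0.012 0 -0.02 0 0 0; 0 -0.015 0 -0.03 0 0 0; 0 0 0 -0.04 0 0 0; 0 0 0.04 -0.04 0 0 0; 0 0 0.06 0 0 0 0; 0 0 0.06 0 0 0 0; 0 0 0.06 0 0 0 0; 0 0 0.06 0 0 0 0; 0 0 0.04 0 0 0 0; 0 0 0 0 0 0 0; 0 0 0 0 0 0 0"

```text
time_s: 42.35
tool_pos: [0.5455, -0.1582, 0.2353]
tool_rot: [178.6, -1.3, 12.8]
force: [0.0, 0.7, 0.1]
grip_width: 0.0003
```

```bash
python3 m3.py pics/z1.png; python3 -c "
from h import *
fx()
p=read_camera('top');cv2.imwrite('pics/z2.png',p['img'])
for t in('marker','tub'):
    for n in ('top','side'):
        q=read_camera(n)
        for d in masks_of(t,q)[:1]:
            ys,xs=np.nonzero(d['pixels']);print(t,n,d['bbox'],unproj(q,(xs.mean(),ys.mean()),.01).round(3))"
```

```text
42.45 [ 0.5455 -0.1579  0.2353] [178.6   -1.23  12.9 ] 0.00013816995596242575
top rack [0.647  0.1612] 14.08 0.086 fix mm [54.3  0.2]
top wedge [0.5495 0.174 ] 14.38 0.225 fix mm [-38.1  33.7]
side rack [0.6468 0.1642] 12.56 0.12 fix mm [54.2  0.6]
side wedge [0.5504 0.1786] 12.63 0.202 fix mm [-36.9  35.3]
t 42.65 TCP fix mm -113.59 -292.22 z 0.2352 rot [178.62  -1.21  12.93] F fix -0.9 0.5 1.3 w 0.0002
marker side [174.3, 186.5, 204.1, 213.2] [ 0.703 -0.137  0.01 ]
tub top [393.0, 116.8, 428.3, 154.4] [ 0.667 -0.444  0.01 ]
```

View pics/z1.png

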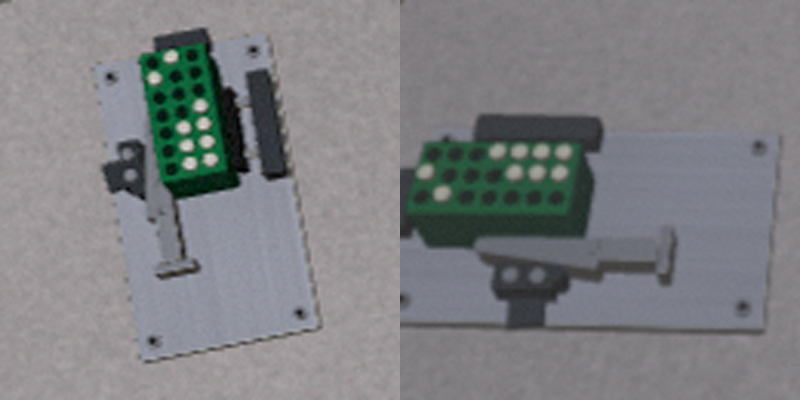

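View pics/z2.png

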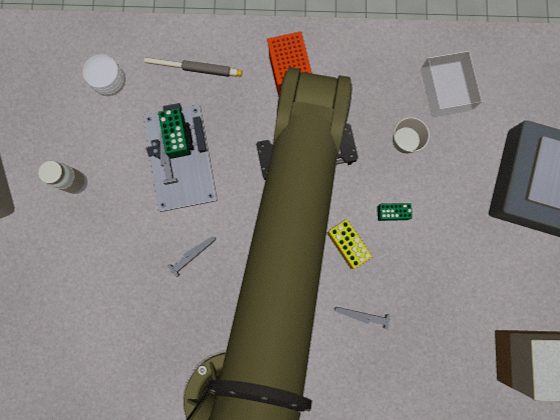

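The pictures show the rack upright at about (172,130) and the wedge in the slot with its butt at about (168,178). The marker pen and tub have not moved, and the gripper is clear. I hand the job in.

```bash
python3 -c "
from cell import *
print(sign_off())"
```

```text
the job is handed in; nothing more can be done
None
```

The job is handed in at about 43 s: the rack is in the fixture, the wedge is jammed beside it, and the arm is well clear of everything.

- **Rack:** I placed the larger green rack flat in the fixture, about 6 mm short of the end stop. It started about 3 mm off the pad; after wedging, both cameras put it within about 1 mm of just touching the pad (y +0.2 and +0.6 mm).
- **Wedge:** I started the wedge that was farthest from the base, nose first with its flat side to the rack. I let go and pushed its butt with the closed fingers until the nose was about 58 mm past the mouth.
- **Jam check:** At about 19.4 N the wedge moved only 0.1 to 0.2 mm, within what I can measure. The highest reading I saw was 20.2 N, but force was read only at the end of each short move, so a brief higher peak can't be ruled out.
- **Left alone:** The tub (top camera) and the marker pen (side camera) are where they were at the start. At the end the marker was hidden from the top camera and the tub was not found in the side view.
- **Disagreements:** The two cameras differed by 3 to 5 mm in y, so I corrected the top view against the gripped rack. Angle fits on the partly hidden wedge scattered by 1 to 2 degrees. I pushed the butt about 3 mm off-centre at first, and re-centred for the last pushes.

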